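# Drain the measuring tube back into the storage bottle

## Robot

A 7-joint arm with a two-finger parallel gripper is mounted at the origin on the work surface. World frame = base frame: x ahead of the robot, y to its left, z up, the work surface at z = 0. Lengths are in m, angles in rad, forces in N, time in s.
With the tool pointing down it reaches from about 0.4 to 0.85 m from the base axis. Payload 10.4 kg.
Tool frame: the origin (TCP) lies at the very end of the fingers, on their centre line; the grasp point (between the pads) lies 19 mm behind it; z points along the fingers, y is the direction in which the jaws open and shut (so a half turn about z gives the same grasp; the last joint's range is limited). The gripper opens to 87 mm and grips with 3 to 60 N. Pads are 19 mm wide; open, the fingers measure 117 mm over their backs; the gripper's body (75 mm by 190 mm) begins 51 mm behind the grasp point.
Start: joints at [-1.134, 0.332, -0.065, 1.46, 0.022, 1.35, -0.088], TCP at [0.277, 0.56, 0.223] pointing down, gripper open.
Joint ranges: [-2.6, 2.6], [-0.5, 2.12], [-1.47, 1.34], [0.16, 2.42], [-1.27, 4.41], [0.06, 2.06], [-2.6, 2.6]. Speed limits (rad/s): [2.22, 2.22, 2.79, 2.79, 3.14, 3.14, 3.14].

## Interface

Orientations are given as a unit quaternion [x, y, z, w].
In Python, from bench import read_state, camera, close_job, recognise, masks_of gives the robot as it stands.
- The arm moves only by the tool play_rows, never from a script. Its argument "moves" is a list of rows, each a list of 3 entries, a list of its own where there are three numbers: the shift along the tool's x, y, z in cm, then the turn, a rotation vector about the tool's x, y, z in rad, then the finger opening in cm, from 0 to 8.7. In form: [[[dx, dy, dz], [ax, ay, az], jaw], ...]. A call has 1 to 8 rows; each row is the pose to reach, as a shift and turn from the pose commanded when the call began, along the tool's axes at that moment; what a row does not reach only later rows make up. A row lasts 1/8 s, in which the tool goes at most 62.5 mm and 10.7 degrees, less where a joint would pass 70% of its speed; a pose out of reach is approached as far as the arm can. A call with a gripper value outside its range is refused whole. The fingers move at their own pace and stop on an object; "grip_force" is the grip in N (left out, the last holds). Time passes only in rows, so rows that repeat a pose let the fingers close. It gives the time, the measured TCP pose, the force and the opening at its end, in the units of the state.
- read_state(): the state, without advancing time (a new reading comes with each control period).
- camera(name): name is "side" or "top" or "wrist"; returns a dict with "frame" (480x640x3 uint8, red, green, blue), "intrinsics" (3x3 intrinsics, pixels), "camera_from_world" (4x4, takes a point from world to camera coordinates). Camera axes: x right, y down, z forward; pixel columns grow to the right and rows downward; lengths in m; the calibration is good to about 2 mm. The wrist camera is an equidistant fisheye: a pixel r from the principal point sees the ray r / f radians off the axis. A picture is of the moment at which its call begins. There is no depth.
- close_job(): hands the job in, once; it reports no verdict.
Trained networks look in a picture, given as the dict that the camera call returned (one of the last four; its "shot" number tells which), for a name from the list of things; names that differ only in an ending like _2 or _b are one class to them, and where a whole thing is asked for, a point or a joint stands for the part that bears it (a point fixed in the world has none). Each returns a list of dicts, best first, with "conf" (0 to 1); they miss things now and then, are a little off and sometimes report something else, mostly with a low value. They report only what shows in the picture. A call takes as long as a camera call. They do not tell look-alikes from the thing itself.
- recognise(picture, query): "at" ([column, row] in pixels, amid what is visible of it).
- masks_of(picture, query): "region" (480x640 bool, what is visible of it) and "at" ([column, row] in pixels, amid what is visible of it).
The state is a dict: "time": time; "joint_positions": joint angles; "joint_vel": joint speeds; "joint_torque": joint torques, N m; "ee_pos": TCP position; "eef_rot": TCP orientation; "ft_force": force on the tool from outside, world axes, zero at the start; "torque": the same for the moment, N m; "width": finger opening in m.
Only numpy, scipy, OpenCV 4.12 (cv2) and the standard library are available. Lean on these libraries where they do the work, as an engineer would, in place of code of your own. Each camera call takes 0.05 s, during which the arm holds its last target.

## Task

Set the small funnel all the way down into the neck of the open storage bottle and let go of it, then draw the open measuring tube out of its sloping rack and tip it so that its mouth points clearly below level, over the middle of the funnel and at most a few centimetres above its rim, so the last of the dose can run back. Finish while still holding the tube there, steady and clear of the funnel. Keep the bottle standing where it is, and leave everything else in its place.

Things in the scene. Friction and masses are not known exactly. Their poses are not given: they have to be found in the camera images.
- funnel: Loose grey plastic funnel, 80 mm tall, 45 g. Origin at its stem tip's centre, z up its axis. Stem 16 mm wide at the tip, 22 mm at 40 mm up; cone widens to 60 mm at 60 mm up; upright rim band 60 mm outer diameter from 60 to 80 mm up (wall 2 mm), to be gripped across its outside. At the start it stands upright on its stem in the drip cup, rim top 90 mm above the shelf.
- funnel_rim (a point): Centre of the funnel's open top, 80 mm above its origin on its axis; the opening is 56 mm wide.
- beaker: Drip cup of clear plastic screwed to the shelf (fixed), 60 mm tall, 50 mm outer diameter at the rim, on a round foot 72 mm wide and 4 mm thick; inner floor 10 mm above the shelf. Origin at the centre of its underside, z up. The funnel stands loosely in it at the start and lifts straight out.
- jar: White plastic storage bottle without cap, loose, about 0.7 kg: body 80 mm wide to 72 mm up, sloping shoulder, neck 34 mm wide from 90 mm up to the mouth at 115 mm, bore 26 mm. Origin at its underside's centre, z up. With the stem fully in, the funnel's cone rests on the mouth, stem tip about 42 mm below it.
- jar_mouth (a point): Centre of the storage bottle's mouth, 115 mm above its origin; z up.
- rack: Sloping grey plastic rack, fixed: block 52 x 216 x 70 mm tilted 30 degrees on a base 110 x 216 x 8 mm. Origin: base underside's centre; z up; y along the row; level x is the way the sockets lean. Three square sockets, 32 mm wide, 65 mm deep, at y = -72, 0, 72 mm, axes 30 degrees from vertical towards x: tubes come out along that axis.
- tube: Open measuring tube, white plastic with graduation lines, loose, about 50 g, in one of the rack's sockets (which one varies). Round barrel 28 mm wide, 165 mm long, closed foot, mouth with a flared 34 mm lip. Origin at its foot's centre, z along its axis from foot to mouth (leans about 30 degrees at the start). Its lower 65 mm are in the socket, 100 mm stand clear.
- tube_mouth (a point): Centre of the measuring tube's mouth, 165 mm from its origin along its axis.
- sample_tube: Sample tube closed with a 33 mm black screw cap, 28 mm diameter, 122 mm long, in another socket of the rack. Origin at its foot's centre, z along it. To be left alone.
- baster: Baster with a 28 mm barrel and a black rubber bulb (32 mm) on top, 153 mm long, in another socket of the rack. Origin at its foot's centre, z along it. To be left alone.
- bottle_cap: The storage bottle's white screw cap lying on the shelf, 40 mm diameter, 16 mm high. Origin at its underside's centre. To be left alone.
- dose_bottle: Closed amber dosing bottle with black cap, 56 mm diameter, 130 mm tall. Origin at its underside's centre. To be left alone.
- food_tub: Low closed food tub with black lid, 72 mm diameter, 60 mm tall. Origin at its underside's centre. To be left alone.
- tong: Yellow plastic feeding tong lying flat, 210 mm long along its x, about 40 mm wide, 14 mm high. Origin at its underside's middle. To be left alone.
- ornament: Brown ceramic bogwood-style root ornament, about 105 mm across and 120 mm tall. Origin at its underside's centre. To be left alone.
There are look-alikes about, which are no part of the job. Leave any red look-alike of the funnel alone.

How it is judged:
By the outcome, as a careful person would: the job done as asked, in the order asked, and still so for the second after the job is handed in, while the arm keeps its last pose, push and grip.
It also fails if it takes over 64 s, if anything falls off the work surface, if the arm or the gripper's body presses on something with over 40 N, if the wrist force passes 120 N, or if a joint passes its speed limit or range.

## Working session

There is one attempt and no reset: what is moved stays moved. The work goes in short steps, Python scripts to look and compute and a tool call to move; the robot and the scene stay as the last step left them, time stands still between calls to the robot, and variables do not carry over. Pictures are saved under pics/ and viewed, and the job is handed in when it is done.

Besides the shell and the picture viewer there is one more tool, called after ">>>" as name(argument=value, ...), one argument or row to a line, values as JSON. play_rows: Moves the arm, as the interface text tells. Its arguments: {"type":"object","properties":{"moves":{"type":"array","items":{"type":"array"}},"grip_force":{"type":"number"}},"required":["moves"]}

```bash
mkdir -p pics; ls; cat > h.py <<'E'
import numpy as np, cv2
from bench import read_state, camera, close_job, recognise, masks_of
from scipy.spatial.transform import Rotation as R
def save(c,n): cv2.imwrite(f'pics/{n}.png',cv2.cvtColor(c['frame'],cv2.COLOR_RGB2BGR))
def ray(c,px):
    K=np.array(c['intrinsics']);T=np.array(c['camera_from_world'])
    d=np.array([(px[0]-K[0,2])/K[0,0],(px[1]-K[1,2])/K[1,1],1.])
    o=-T[:3,:3].T@T[:3,3]; d=T[:3,:3].T@d; return o,d/np.linalg.norm(d)
def atz(c,px,z):
    o,d=ray(c,px); return o+d*(z-o[2])/d[2]
def proj(c,P):
    K=np.array(c['intrinsics']);T=np.array(c['camera_from_world'])
    p=T[:3,:3]@np.array(P)+T[:3,3]; return (K@p/p[2])[:2]
def tri(cs,pxs):
    A=np.zeros((3,3));b=np.zeros(3);
    rs=[ray(c,p) for c,p in zip(cs,pxs)]
    for o,d in rs:
        M=np.eye(3)-np.outer(d,d);A+=M;b+=M@o
    X=np.linalg.solve(A,b);return X,[np.linalg.norm((np.eye(3)-np.outer(d,d))@(X-o)) for o,d in rs]
E
python3 - <<'E'
from h import *
np.set_printoptions(precision=4,suppress=True)
s=read_state();print(s)
for n in ['side','top','wrist']:
    c=camera(n);save(c,n+'0')
    print(n,c['intrinsics'],c['camera_from_world'])
    if n!='wrist':
        for q in ['funnel','jar','beaker','rack','tube','sample_tube','baster','jar_mouth','funnel_rim','tube_mouth','dose_bottle','food_tub','ornament','tong','bottle_cap']:
            print(q,[(np.round(r['at']),round(r['conf'],2)) for r in recognise(c,q)[:4]])
E
```

```text
pics
{'time': 0.0, 'joint_positions': array([-1.1336,  0.3329, -0.0647,  1.461 ,  0.0216,  1.3499, -0.0885]), 'joint_vel': array([-0.0005,  0.0016,  0.0007,  0.0006, -0.0002,  0.0005, -0.0001]), 'joint_torque': array([ -0.0006, -62.3259,   0.024 , -38.9886,  -0.0614,   0.0401,
         0.0002]), 'ee_pos': array([0.2772, 0.5597, 0.2217]), 'eef_rot': array([ 0.2279,  0.9737, -0.0007, -0.0002]), 'ft_force': array([0.2754, 0.2038, 0.0841]), 'torque': array([-0.0729, -0.0097,  0.0554]), 'width': 0.08669504267893294}
side [[445.2595   0.     313.0025]
 [  0.     445.2595 249.0772]
 [  0.       0.       1.    ]] [[ 0.7157 -0.6982  0.0167 -0.3952]
 [-0.4215 -0.451  -0.7867  0.3325]
 [ 0.5568  0.5561 -0.617   0.5854]
 [ 0.      0.      0.      1.    ]]
funnel [(array([300., 257.]), 0.94), (array([310., 296.]), 0.73), (array([260., 275.]), 0.66)]
jar []
beaker [(array([309., 328.]), 0.77), (array([351., 235.]), 0.42)]
rack [(array([211., 246.]), 0.67)]
tube []
sample_tube []
baster [(array([190., 193.]), 0.63)]
jar_mouth [(array([410., 359.]), 0.93)]
funnel_rim [(array([263., 276.]), 0.97), (a
[... 961 characters left out ...]
[(array([145., 284.]), 0.79)]
jar_mouth [(array([433., 258.]), 0.87)]
funnel_rim [(array([346., 280.]), 0.85), (array([294., 245.]), 0.75), (array([283., 288.]), 0.6)]
tube_mouth [(array([208., 247.]), 0.86)]
dose_bottle [(array([440., 180.]), 0.87)]
food_tub [(array([285., 172.]), 0.88)]
ornament [(array([362., 176.]), 0.81)]
tong [(array([396., 331.]), 0.69), (array([442., 180.]), 0.36)]
bottle_cap [(array([296., 337.]), 0.71), (array([435., 258.]), 0.26)]
wrist [[371.6483   0.     314.7236]
 [  0.     371.6483 236.1325]
 [  0.       0.       1.    ]] [[ 0.4435  0.8963  0.0012 -0.6244]
 [ 0.8628 -0.4272  0.2704 -0.0335]
 [ 0.2429 -0.1189 -0.9627  0.3906]
 [ 0.      0.      0.      1.    ]]
```

View pics/side0.png

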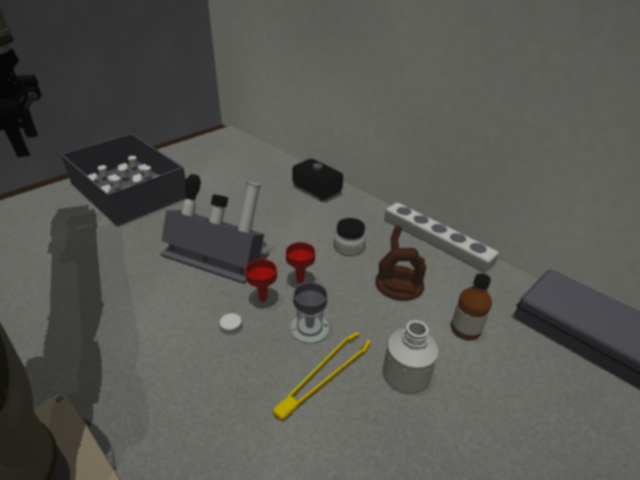

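View pics/top0.png

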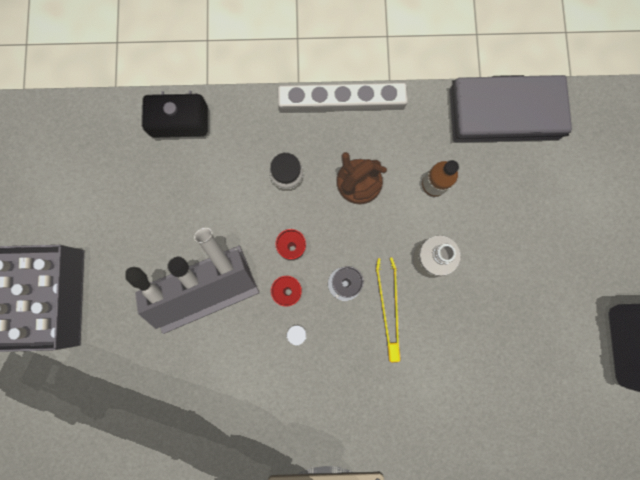

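View pics/wrist0.png

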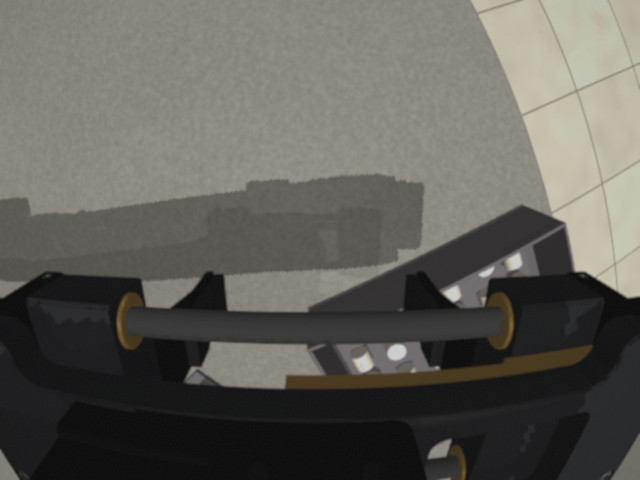

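The grey funnel is at side (310,297) and top (346,282). The bottle mouth is at side (416,330) and top (446,254). The tube is in the right-hand socket, with its mouth at side (253,184) and top (205,236). I'll zoom in next to measure these precisely.

```bash
python3 - <<'E'
from h import *
a=cv2.imread('pics/side0.png');b=cv2.imread('pics/top0.png')
def crop(i,x,y,w,h,k): return cv2.resize(i[y:y+h,x:x+w],None,fx=k,fy=k,interpolation=cv2.INTER_CUBIC)
m=np.zeros((600,800,3),np.uint8)
m[0:300,0:400]=crop(a,280,275,80,60,5)   # funnel side
m[0:300,400:800]=crop(a,380,310,80,60,5) # jar side
m[300:600,0:400]=crop(b,310,255,80,60,5)
m[300:600,400:800]=crop(b,400,230,80,60,5)
cv2.imwrite('pics/z1.png',m)
m[0:300,0:400]=crop(a,210,170,80,60,5)
m[0:300,400:800]=crop(a,210,220,80,60,5)
m[300:600,0:400]=crop(b,180,220,80,60,5)
m[300:600,400:800]=crop(b,130,230,160,120,2.5)
cv2.imwrite('pics/z2.png',m)
E
```

```text
(no output)
```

View pics/z1.png

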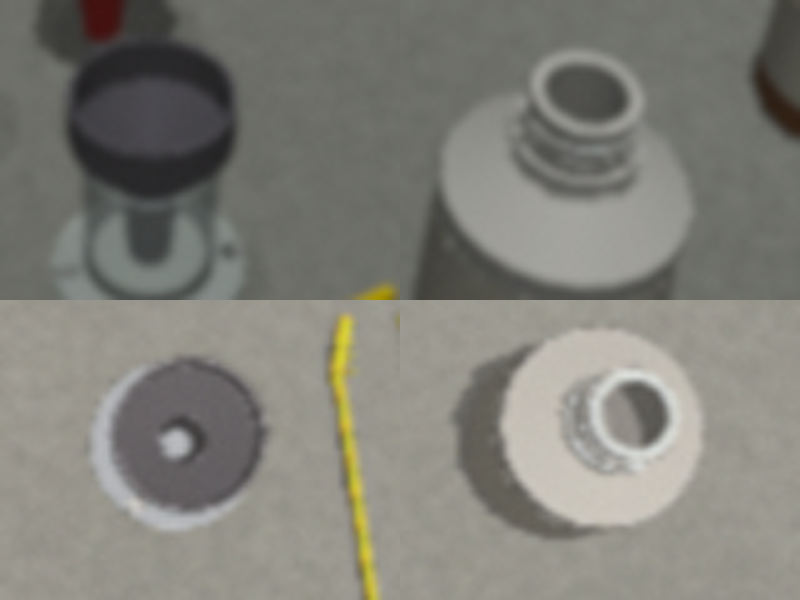

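View pics/z2.png

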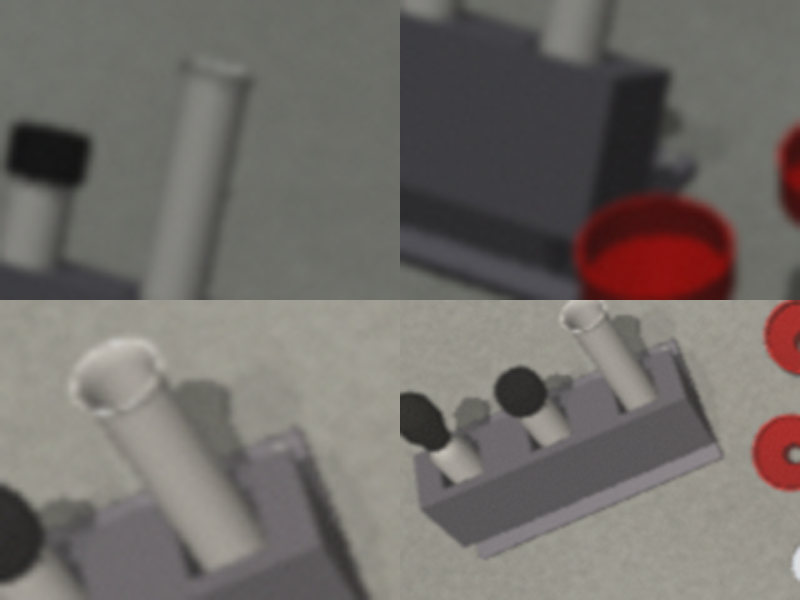

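```bash
python3 - <<'E'
from h import *
np.set_printoptions(precision=4,suppress=True)
S=camera('side');T=camera('top')
print(read_state()['time'])
for n,s,t,z in [('fun',(310.6,295),(347.7,281.9),.09),('jar',(417.3,328.8),(446.8,253.1),.115),('tubem',(253.4,183.6),(203.4,235.8),None)]:
    print(n,*tri([S,T],[s,t]), atz(S,s,z) if z else '',atz(T,t,z) if z else '')
# rack corners, top img: block top outline etc. z of the top face unknown-> base corners at z=.008
for p in [(130+322/2.5,230+155/2.5),(130+85/2.5,230+256/2.5)]: print('base corner',atz(T,p,.008))
a=cv2.imread('pics/side0.png');b=cv2.imread('pics/top0.png')
for im,c in((a,S),(b,T)):
    for z,r,p in [(.09,.03,(0,0)),(.115,.017,(1,1))]:
        pass
E
```

```text
1.75
fun [ 0.4933 -0.0531  0.087 ] [np.float64(0.0006092503402719954), np.float64(0.0006092503402719364)] [ 0.4906 -0.055   0.09  ] [ 0.4936 -0.0533  0.09  ]
jar [ 0.5408 -0.2391  0.1147] [np.float64(0.0007119043702770442), np.float64(0.0007119043702770712)] [ 0.5398 -0.2388  0.115 ] [ 0.5412 -0.2395  0.115 ]
tubem [0.5774 0.2046 0.1675] [np.float64(0.0008295965515606096), np.float64(0.0008295965515606249)]  
base corner [0.4815 0.1273 0.008 ]
base corner [0.4039 0.324  0.008 ]
```

```bash
cat >> h.py <<'E'
import json
def rows(pos,Rm,base=None):
    """shift (cm, tool axes) and rotvec from current measured pose"""
    s=base or read_state()
    p=np.array(s['ee_pos']);R0=R.from_quat(s['eef_rot'])
    d=R0.inv().apply(np.array(pos)-p)*100
    rv=(R0.inv()*Rm).as_rotvec()
    print('from',np.round(p,4),'shift',np.round(d,2),'rv',np.round(rv,3))
    return d,rv
def frame(z,y):
    z=np.array(z,float);z/=np.linalg.norm(z);y=np.array(y,float);y-=z*(z@y);y/=np.linalg.norm(y)
    return R.from_matrix(np.c_[np.cross(y,z),y,z])
def log():
    s=read_state();open('log.txt','a').write(json.dumps({k:np.array(s[k]).tolist() for k in ('time','joint_positions','ee_pos','eef_rot','ft_force','width')})+'\n');return s
E
python3 - <<'E'
from h import *
s=log();print(s['ee_pos'])
f=np.array([.493,-.0535]);a=np.arctan2(f[1],f[0])
rows([*f,.25],frame([0,0,-1],[np.cos(a),np.sin(a),0]))
E
```

```text
[0.27735643 0.56011908 0.22259914]
from [0.2774 0.5601 0.2226] shift [-46.56 -45.42  -2.75] rv [ 0.    -0.     1.219]
```

>>> play_rows(
  moves=[
    [[-3,-3,-2.7],[0,0,0.1],8.7],
    [[-7,-6.8,-2.7],[0,0,0.2],8.7],
    [[-11,-10.7,-2.7],[0,0,0.3],8.7],
    [[-15,-14.6,-2.7],[0,0,0.4],8.7],
    [[-19,-18.5,-2.7],[0,0,0.5],8.7],
    [[-23,-22.5,-2.7],[0,0,0.6],8.7],
    [[-27,-26.5,-2.7],[0,0,0.7],8.7],
    [[-31,-30.3,-2.7],[0,0,0.8],8.7],
  ],
)

```text
time: 2.75
ee_pos: [0.4211, 0.1492, 0.2498]
eef_rot: [0.59, 0.807, 0.001, 0.0]
ft_force: [1.6, 0.8, -0.7]
width: 0.0872
```

```bash
python3 - <<'E'
from h import *
s=log();print(s['ee_pos'],s['joint_positions'])
f=np.array([.493,-.0535]);a=np.arctan2(f[1],f[0])
rows([*f,.19],frame([0,0,-1],[np.cos(a),np.sin(a),0]))
E
```

```text
[0.4210562  0.14916544 0.24984554] [-0.74273532 -0.09806006  0.28228214  1.87534605  0.02749731  1.35954286
 -0.15984971]
from [0.4211 0.1492 0.2498] shift [-21.5    0.71   5.97] rv [ 0.001 -0.001  0.416]
```

>>> play_rows(
  moves=[
    [[-5,0.2,0],[0,0,0.11],8.7],
    [[-10.5,0.3,0],[0,0,0.22],8.7],
    [[-16,0.5,2],[0,0,0.33],8.7],
    [[-20,0.7,4.5],[0,0,0.416],8.7],
    [[-21.5,0.71,6],[0,0,0.416],8.7],
    [[-21.5,0.71,6],[0,0,0.416],8.7],
  ],
)

```text
time: 3.5
ee_pos: [0.4927, -0.0525, 0.1888]
eef_rot: [0.744, 0.668, -0.001, -0.0]
ft_force: [-0.1, 0.0, -0.9]
width: 0.087
```

```bash
python3 - <<'E'
from h import *
s=log();print(s['ee_pos'],s['joint_positions'])
W=camera('wrist');save(W,'w1');T=camera('top');save(T,'t1');S=camera('side');save(S,'s1')
print(W['camera_from_world'])
for c in (W,T,S):
  for r in masks_of(c,'funnel')[:3]:
    ys,xs=np.where(r['region']);print(r['at'],r['conf'],xs.min(),xs.max(),ys.min(),ys.max(),len(xs))
f=np.array([.493,-.0535]);a=np.arctan2(f[1],f[0])
rows([*f,.19],frame([0,0,-1],[np.cos(a),np.sin(a),0]))
E
```

```text
[ 0.49266071 -0.05251209  0.18875734] [-0.50716233  0.05905542  0.54528584  1.86627646 -0.03185994  1.22678256
 -0.05903408]
[[ 0.99429817 -0.10662582 -0.00144145 -0.49532092]
 [-0.10227248 -0.9573556   0.27020474 -0.02468746]
 [-0.03019078 -0.26851666 -0.96280181  0.35935479]
 [ 0.          0.          0.          1.        ]]
[314.3, 233.9] 0.73 275 356 193 274 5095
[277.7, 74.1] 0.71 238 320 37 117 5122
[402.0, 80.8] 0.63 362 443 41 120 4982
[285.5, 292.3] 0.91 271 300 276 305 696
[289.2, 244.7] 0.77 275 304 229 259 734
[364.4, 176.2] 0.72 337 386 152 203 1787
[259.2, 274.6] 0.96 245 278 260 301 881
[303.6, 257.0] 0.9 290 316 242 283 688
[308.4, 296.4] 0.56 294 327 283 315 915
from [ 0.4935 -0.0506  0.1902] shift [-0.3  -0.02  0.02] rv [ 0.001 -0.001  0.005]
```

View pics/w1.png

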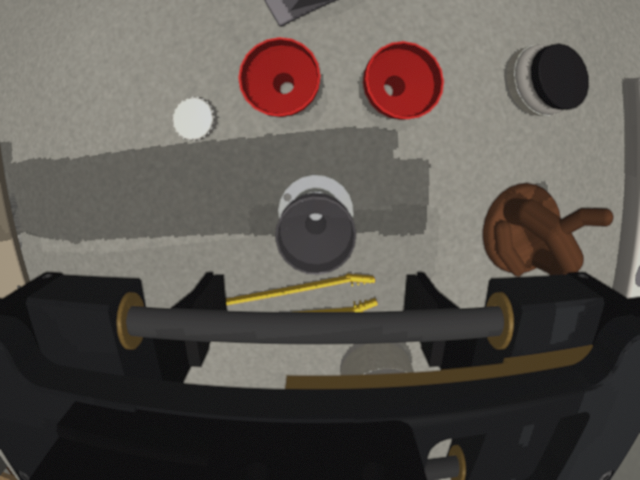

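View pics/s1.png

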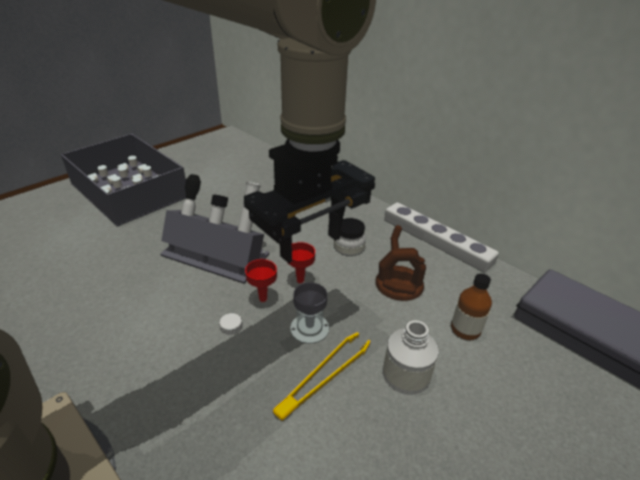

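```bash
cat >> h.py <<'E'
def wray(c,px):
    K=np.array(c['intrinsics']);T=np.array(c['camera_from_world'])
    u=(np.array(px)-K[:2,2])/K[0,0];r=np.hypot(*u)
    d=np.array([*(u/r*np.sin(r)),np.cos(r)]) if r>0 else np.array([0,0,1.])
    o=-T[:3,:3].T@T[:3,3];return o,T[:3,:3].T@d
def watz(c,px,z):
    o,d=wray(c,px);return o+d*(z-o[2])/d[2]
def wproj(c,P):
    K=np.array(c['intrinsics']);T=np.array(c['camera_from_world'])
    p=T[:3,:3]@np.array(P)+T[:3,3];r=np.hypot(p[0],p[1]);th=np.arctan2(r,p[2])
    return K[:2,2]+K[0,0]*th*p[:2]/r
E
python3 - <<'E'
from h import *
W=camera('wrist');T=camera('top');S=camera('side')
print(watz(W,(315.7,231),.09), watz(W,(314.5,233.5),.09))
w=cv2.imread('pics/w1.png');t=cv2.imread('pics/top0.png');s=cv2.imread('pics/side0.png')
out=[]
for im,c,pf,box in((w,W,wproj,(260,170,120,120)),(t,T,proj,(305,240,80,80)),(s,S,proj,(270,260,80,80))):
    im=cv2.resize(im,None,fx=5,fy=5,interpolation=cv2.INTER_CUBIC)
    for cx,cy,col in((.493,-.0535,(0,255,0)),):
        for r,z in((.03,.09),(.03,.07)):
            pts=np.array([pf(c,(cx+r*np.cos(a),cy+r*np.sin(a),z)) for a in np.linspace(0,6.283,60)])
            cv2.polylines(im,[np.int32(pts*5+2)],True,col,1)
    x,y,a,b=[v*5 for v in box];out.append(cv2.resize(im[y:y+b,x:x+a],(266,266)))
cv2.imwrite('pics/o1.png',np.hstack(out))
E
```

```text
[ 0.49484228 -0.04753767  0.09      ] [ 0.49377105 -0.04933641  0.09      ]
```

View pics/o1.png

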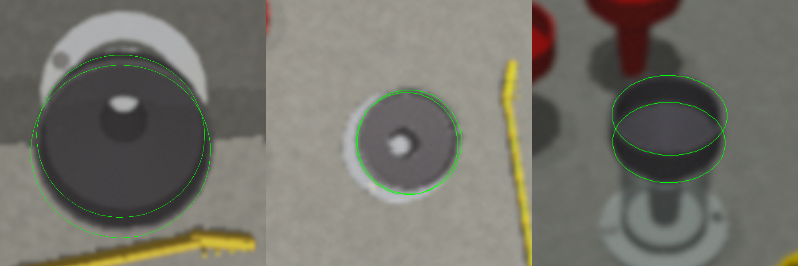

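>>> play_rows(
  moves=[
    [[0,0,4],[0,0,0],8.7],
    [[0,0,8],[0,0,0],8.7],
    [[0,0,11],[0,0,0],8.7],
    [[0,0,12.5],[0,0,0],8.7],
    [[0,0,12.6],[0,0,0],8.7],
  ],
)

```text
time: 4.58
ee_pos: [0.493, -0.0515, 0.0633]
eef_rot: [0.743, 0.669, -0.0, -0.0]
ft_force: [-0.0, 0.2, 0.2]
width: 0.0869
```

>>> play_rows(
  moves=[
    [[0,0,0],[0,0,0],5.5],
    [[0,0,0],[0,0,0],5.5],
    [[0,0,0],[0,0,0],5.5],
    [[0,0,0],[0,0,0],5.5],
    [[0,0,0],[0,0,0],5.5],
    [[0,0,0],[0,0,0],5.5],
  ],
  grip_force=15,
)

```text
time: 5.32
ee_pos: [0.4935, -0.0515, 0.0638]
eef_rot: [0.743, 0.669, 0.0, 0.0]
ft_force: [-0.9, -0.3, 4.9]
width: 0.0589
```

```bash
python3 - <<'E'
from h import *
s=log();print(s['ee_pos'],s['joint_positions'],s['width'],s['ft_force'])
S=camera('side');save(S,'s2');W=camera('wrist');save(W,'w2')
E
```

```text
[ 0.49351437 -0.05147229  0.06381865] [-0.47296054  0.2223163   0.53762468  1.99855753 -0.13900007  0.95528944
  0.02930073] 0.05887103748174357 [-0.89708379 -0.33455295  4.87387928]
```

View pics/s2.png

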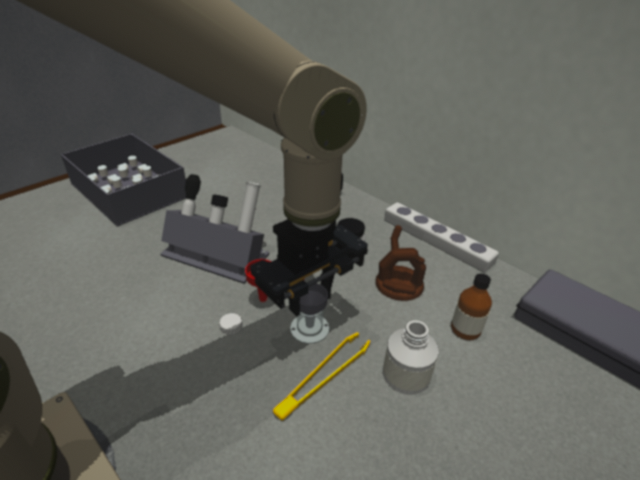

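>>> play_rows(
  moves=[
    [[0,0,-1.5],[0,0,0],5.5],
    [[0,0,-4],[0,0,0],5.5],
    [[0,0,-7.5],[0,0,0],5.5],
    [[0,0,-11],[0,0,0],5.5],
    [[0,0,-14],[0,0,0],5.5],
    [[0,0,-16],[0,0,0],5.5],
    [[0,0,-16],[0,0,0],5.5],
  ],
)

```text
time: 6.3
ee_pos: [0.4939, -0.0517, 0.2252]
eef_rot: [0.743, 0.669, 0.001, 0.001]
ft_force: [-0.2, 0.3, -0.9]
width: 0.0592
```

```bash
python3 - <<'E'
from h import *
s=log();print(s['ee_pos'],s['joint_positions'],s['width'],s['ft_force'])
S=camera('side');save(S,'s3');W=camera('wrist');save(W,'w3')
f=np.array([.5407,-.2392]);a=np.arctan2(f[1],f[0])
rows([*f,.223],frame([0,0,-1],[np.cos(a),np.sin(a),0]))
E
```

```text
[ 0.49386373 -0.05167072  0.22521924] [-0.52190719  0.02681209  0.55027796  1.81620171 -0.015275    1.2997629
 -0.07301505] 0.05919612444156522 [-0.21561268  0.31669166 -0.87465049]
from [ 0.4929 -0.0515  0.2232] shift [-1.816e+01  6.720e+00  1.000e-02] rv [-0.     0.     0.311]
```

View pics/s3.png

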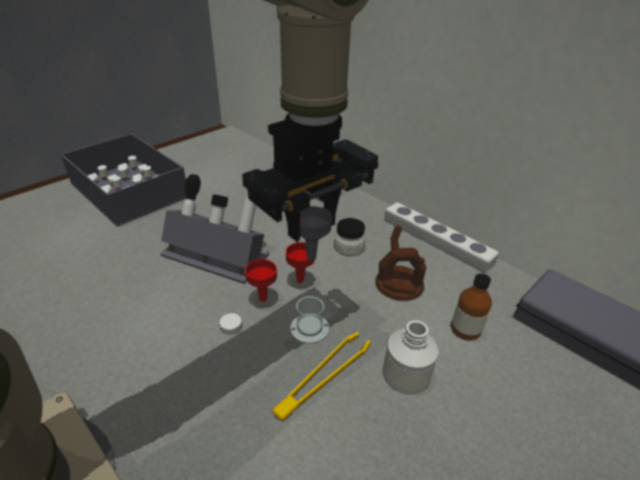

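View pics/w3.png

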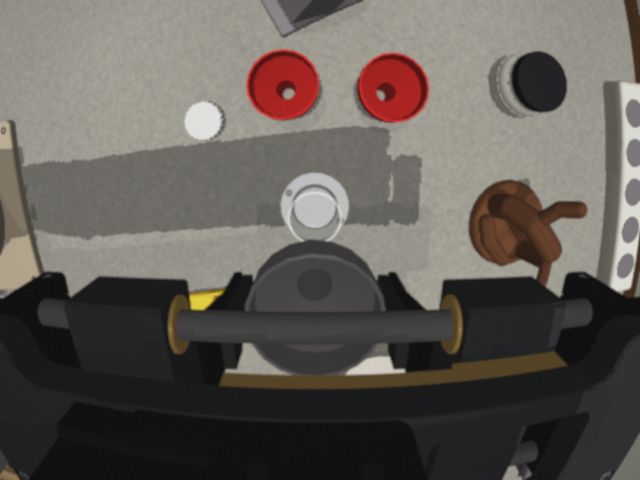

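The funnel is lifted and upright, at side (314,225), and the cup is empty. Next I move it over the bottle.

>>> play_rows(
  moves=[
    [[-3,1,0],[0,0,0.05],5.5],
    [[-7,2.5,0],[0,0,0.12],5.5],
    [[-11.5,4.2,0],[0,0,0.2],5.5],
    [[-15.5,5.7,0],[0,0,0.27],5.5],
    [[-17.7,6.6,0],[0,0,0.31],5.5],
    [[-18.15,6.7,0],[0,0,0.31],5.5],
    [[-18.15,6.7,0],[0,0,0.31],5.5],
  ],
)

```text
time: 7.28
ee_pos: [0.5404, -0.2391, 0.2229]
eef_rot: [0.838, 0.546, -0.0, -0.0]
ft_force: [-0.6, -0.2, -1.0]
width: 0.0588
```

```bash
python3 - <<'E'
from h import *
s=log();print(s['ee_pos'],s['joint_positions'],s['width'],s['ft_force'])
S=camera('side');save(S,'s4');W=camera('wrist');save(W,'w4');T=camera('top');save(T,'t4')
E
python3 - <<'E'
import cv2,numpy as np
a=cv2.imread('pics/s4.png')[180:400,340:500];b=cv2.imread('pics/t4.png')[180:340,360:520]
m=np.hstack([cv2.resize(a,(400,550),interpolation=2),cv2.resize(cv2.copyMakeBorder(b,0,60,0,0,0),(400,550),interpolation=2)])
cv2.imwrite('pics/z4.png',m)
E
```

```text
[ 0.54035197 -0.23912743  0.22288945] [-0.25076342  0.30145521  0.7288387   1.58775559 -0.20451589  1.33202473
  0.08927364] 0.05883976452271645 [-0.60337401 -0.24186927 -0.97537116]
```

View pics/z4.png

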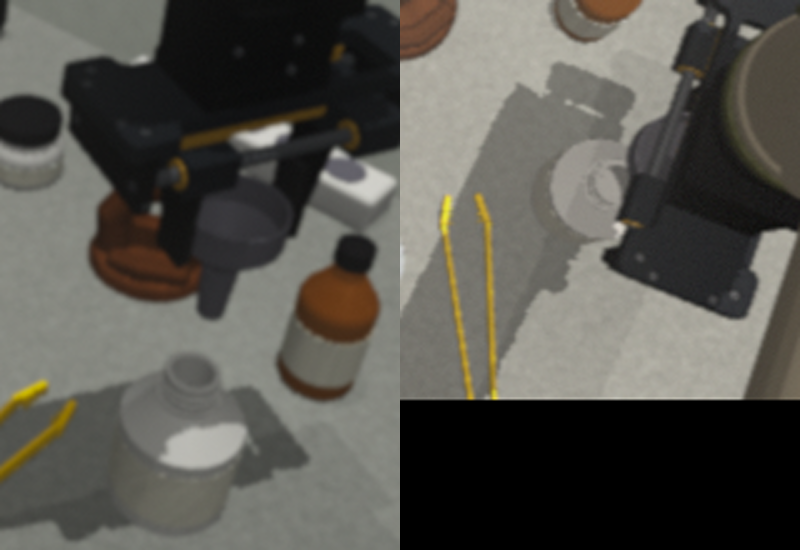

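View pics/w4.png

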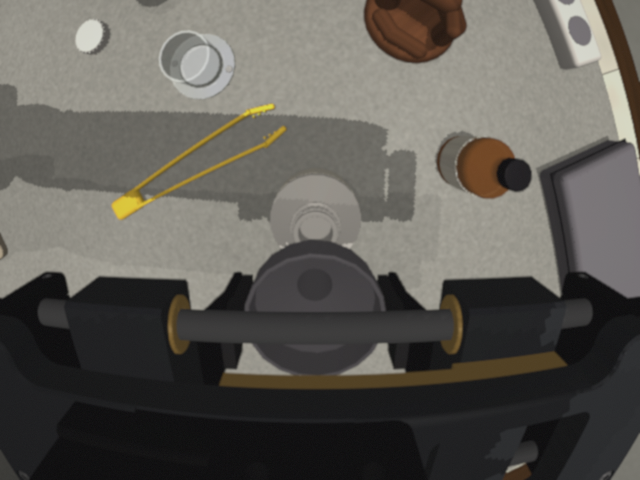

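```bash
cat >> h.py <<'E'
def circ(im,c,pf,cen,r,col,k,ax=(0,0,1)):
    ax=np.array(ax,float);ax/=np.linalg.norm(ax);u=np.cross(ax,[1,0.3,.2]);u/=np.linalg.norm(u);v=np.cross(ax,u)
    pts=np.array([pf(c,np.array(cen)+r*(np.cos(t)*u+np.sin(t)*v)) for t in np.linspace(0,6.283,60)])
    cv2.polylines(im,[np.int32(pts*k+k//2)],True,col,1)
E
cat > ov.py <<'E'
from h import *
import sys
n,fx,fy,fz=sys.argv[1],*map(float,sys.argv[2:5])
W=camera('wrist');S=camera('side');k=4
out=[]
for im,c,pf,b in((S['frame'],S,proj,(370,210,100,150)),(W['frame'],W,wproj,(230,150,180,220))):
    im=cv2.resize(im[:,:,::-1].copy(),None,fx=k,fy=k,interpolation=2)
    for z,r in((0,.008),(.04,.011),(.06,.03),(.08,.03)): circ(im,c,pf,(fx,fy,fz+z),r,(0,255,0),k)
    for z,r in((.115,.017),(.115,.013)): circ(im,c,pf,(.5407,-.2392,z),r,(0,0,255),k)
    x,y,w,h=[v*k for v in b];out.append(im[y:y+h,x:x+w])
h=600;out=[cv2.resize(o,(int(o.shape[1]*h/o.shape[0]),h)) for o in out]
m=np.hstack(out);print(m.shape);cv2.imwrite(f'pics/{n}.png',m[:,:800] if m.shape[1]<=900 else cv2.resize(m,(800,500)))
E
python3 ov.py o4 .5405 -.2392 .1695
```

```text
(600, 890, 3)
```

View pics/o4.png

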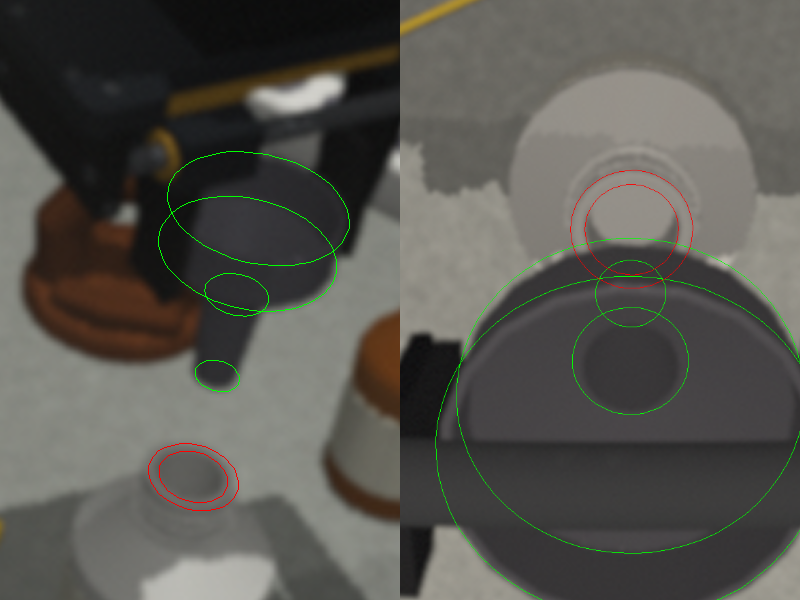

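>>> play_rows(
  moves=[
    [[0,0,2.5],[0,0,0],5.5],
    [[0,0,4.5],[0,0,0],5.5],
    [[0,0,5.2],[0,0,0],5.5],
    [[0,0,6],[0,0,0],5.5],
    [[0,0,6.5],[0,0,0],5.5],
    [[0,0,7],[0,0,0],5.5],
    [[0,0,7],[0,0,0],5.5],
  ],
)

```text
time: 8.4
ee_pos: [0.5408, -0.239, 0.1533]
eef_rot: [0.838, 0.546, -0.0, -0.0]
ft_force: [0.4, -0.4, -0.6]
width: 0.0589
```

```bash
python3 ov.py o5 .5405 -.2392 .0995
```

```text
(600, 890, 3)
```

View pics/o5.png

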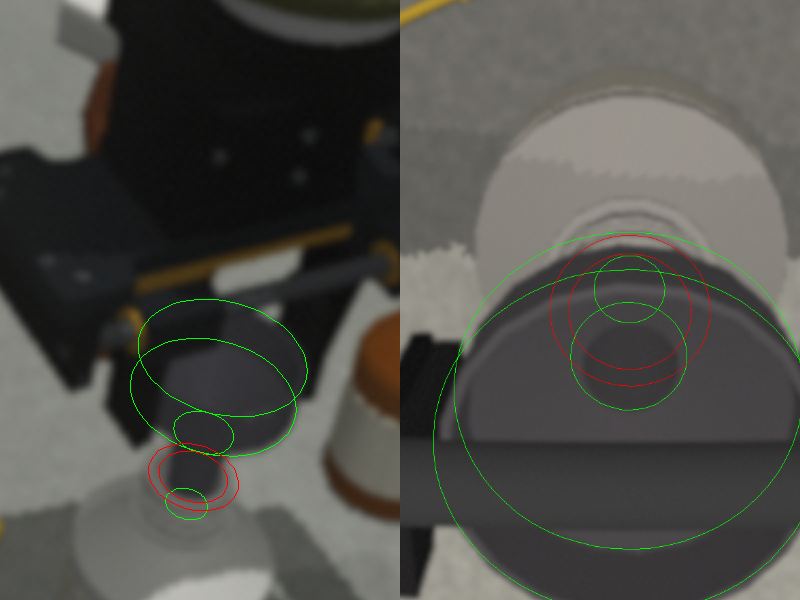

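The stem is in the bore, centred and with no contact force. I'll keep lowering it.

>>> play_rows(
  moves=[
    [[0,0,0.8],[0,0,0],5.5],
    [[0,0,1.6],[0,0,0],5.5],
    [[0,0,2.1],[0,0,0],5.5],
    [[0,0,2.4],[0,0,0],5.5],
    [[0,0,2.4],[0,0,0],5.5],
  ],
)

```text
time: 9.12
ee_pos: [0.5408, -0.239, 0.1293]
eef_rot: [0.838, 0.546, -0.0, -0.0]
ft_force: [0.2, 0.3, -0.4]
width: 0.0586
```

>>> play_rows(
  moves=[
    [[0,0,0.15],[0,0,0],5.5],
    [[0,0,0.25],[0,0,0],5.5],
    [[0,0,0.25],[0,0,0],5.5],
  ],
)

```text
time: 9.5
ee_pos: [0.5413, -0.2389, 0.1275]
eef_rot: [0.838, 0.546, 0.0, 0.0]
ft_force: [-0.2, 1.4, 3.9]
width: 0.0585
```

```bash
python3 ov.py o6 .5405 -.2392 .073
```

```text
(600, 890, 3)
```

View pics/o6.png

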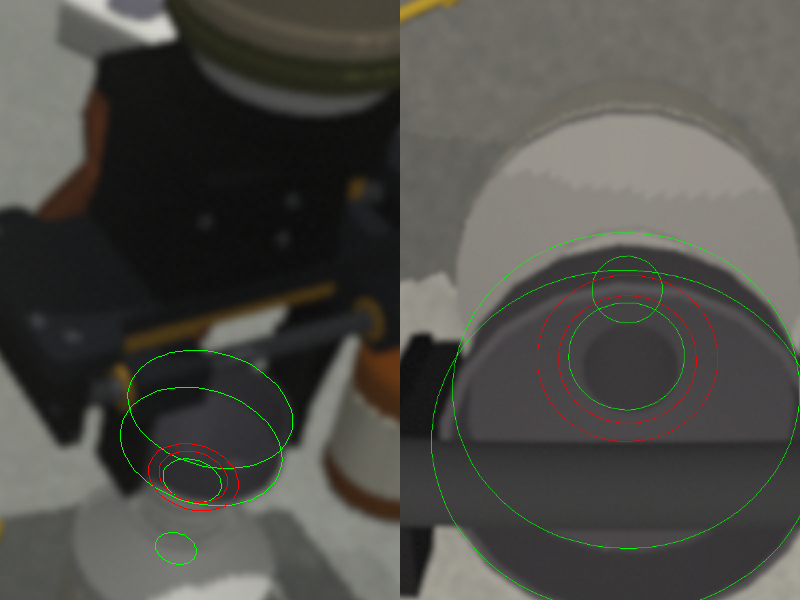

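Contact (about 4 N) came at the expected height, so the funnel is seated. I'll release it and rise.

>>> play_rows(
  moves=[
    [[0,0,0],[0,0,0],7],
    [[0,0,0],[0,0,0],8.7],
    [[0,0,0],[0,0,0],8.7],
    [[0,0,0],[0,0,0],8.7],
  ],
)

```text
time: 10.1
ee_pos: [0.5407, -0.239, 0.1269]
eef_rot: [0.838, 0.546, -0.0, -0.0]
ft_force: [0.0, -0.4, -0.1]
width: 0.0855
```

>>> play_rows(
  moves=[
    [[0,0,-1.5],[0,0,0],8.7],
    [[0,0,-4],[0,0,0],8.7],
    [[0,0,-8],[0,0,0],8.7],
    [[0,0,-12],[0,0,0],8.7],
    [[0,0,-15],[0,0,0],8.7],
    [[0,0,-16],[0,0,0],8.7],
  ],
)

```text
time: 10.85
ee_pos: [0.5414, -0.2396, 0.2897]
eef_rot: [0.838, 0.546, 0.001, 0.001]
ft_force: [0.3, -0.3, 0.7]
width: 0.0874
```

```bash
python3 -c "
from h import *
s=log();print(s['ee_pos'],s['joint_positions'],s['width'])"; python3 ov.py o7 .5407 -.2392 .073
```

```text
[ 0.54136434 -0.23957906  0.28968932] [-0.25964662  0.26742299  0.74419097  1.48309389 -0.18205201  1.45807509
  0.07133695] 0.08735704737644921
(600, 890, 3)
```

View pics/o7.png

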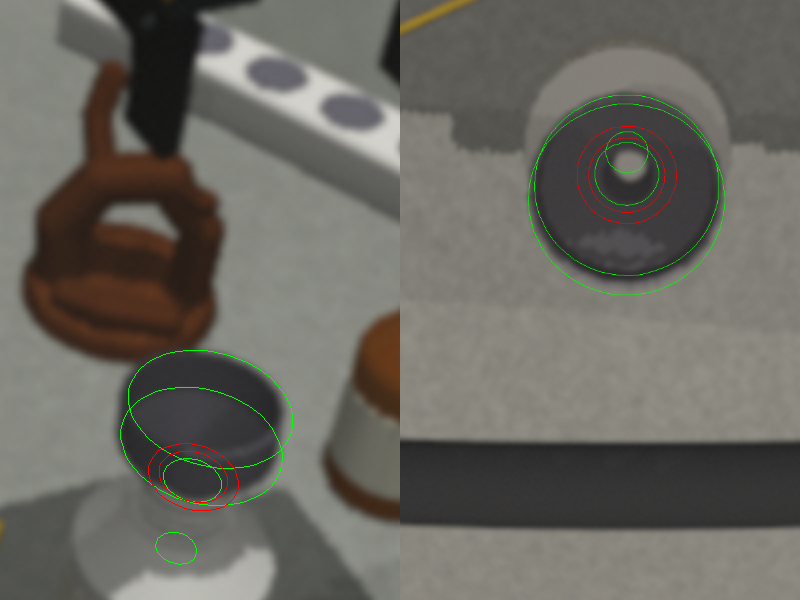

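```bash
cat > kin.py <<'E'
from h import *
from scipy.optimize import least_squares
L=[json.loads(l) for l in open('log.txt')]
Q=np.array([l['joint_positions'] for l in L]);P=np.array([l['ee_pos'] for l in L]);RQ=R.from_quat([l['eef_rot'] for l in L])
import itertools
def fk(q,d,sg,off):
    # axes z y z y z y z ; d = [base->sh, sh->el, el->wr, wr->tcp, elbow off a, a2]
    r=R.from_euler('z',off[0]+sg[0]*q[0]);p=np.array([0,0,d[0]])
    r=r*R.from_euler('y',q[1]);
    r=r*R.from_euler('z',sg[1]*q[2]);p=p+r.apply([d[4],0,d[1]])
    r=r*R.from_euler('y',q[3]);p=p+r.apply([d[5],0,0])
    r=r*R.from_euler('z',sg[2]*q[4]);p=p+r.apply([d[6],0,d[2]])
    r=r*R.from_euler('y',q[5]);p=p+r.apply([d[7],0,0])
    r=r*R.from_euler('z',off[1]+sg[3]*q[6]);p=p+r.apply([0,0,d[3]])
    return p,r
def res(x,sg):
    o=[]
    for q,p,rq in zip(Q,P,RQ):
        a,b=fk(q,x[:8],sg,x[8:10]);o+=list((a-p)*10)+list((b.inv()*rq).as_rotvec()*1)
    o+=list(0.003*x[4:8]);return np.array(o)
if __name__=='__main__':
    best=None
    for sg in itertools.product((1,-1),repeat=4):
        for o0 in (0,np.pi/2,np.pi,-np.pi/2):
          for o1 in (0,np.pi/2,np.pi,-np.pi/2):
            x0=np.array([.34,.4,.4,.35,0,0,0,0,o0,o1])
            try:s=least_squares(res,x0,args=(sg,),max_nfev=40)
            except Exception as e: continue
            if best is None or s.cost<best[0]*0.999: best=(s.cost,sg,s.x);print(s.cost,sg,np.round(s.x,3))
    r=res(best[2],best[1])[:-4].reshape(-1,6);print(np.round(r[:,:3]/10*1000,1),np.round(r[:,3:],3))
    json.dump([best[1],best[2].tolist()],open('kin.json','w'))
E
time python3 kin.py
```

```text
24.89524735497575 (1, 1, 1, 1) [15.039 -1.28   0.137 14.286  0.082 -4.3    3.476  0.036  0.442  1.935]
24.69205710459769 (1, 1, 1, 1) [-11.134   1.326   0.68  -10.676   0.017   4.352  -3.864   0.939   3.579
  -1.211]
24.187972396962554 (1, 1, -1, 1) [-3.761 -1.333  0.164 -4.655  0.169 -5.995  5.256  0.099  0.396  1.842]
23.583914562787662 (1, 1, -1, 1) [ 5.261  1.39   0.651  5.88  -0.141  8.038 -7.648  0.803  3.539 -1.298]
11.624647643048132 (1, -1, 1, 1) [ 3.022 -0.043  0.345  2.886  0.105  2.908 -3.136  0.054  1.391  1.948]
11.351726653342139 (-1, 1, 1, 1) [ 3.93   0.076  0.429  3.833 -0.04  -2.104  1.929 -0.014 -0.669  1.935]
11.322099272266433 (-1, 1, 1, 1) [ 0.038 -0.029  0.387 -0.16   0.138  2.154 -2.315  0.989  2.469 -1.21 ]
11.293695472647508 (-1, 1, -1, 1) [ 3.283 -0.006  0.375  3.141  0.065  3.906 -4.099  0.917  2.463 -1.261]
0.24512967049567502 (-1, -1, 1, 1) [-0.283  0.43   0.488 -0.205  0.004 -0.348  0.345 -0.01  -0.083  1.587]
0.1949694930890233 (-1, -1, 1, -1) [-0.283  0.43   0.488 -0.205  0.004 -0.348  0.345 -0.01  -0.083  1.532]
0.11357964061818658 (-1, -1, -1, 1) [ 0.492  0.433  0.486  0.579 -0.007 -0.055  0.046 -0.019 -0.084  1.541]
0.011710738646998824 (-1, -1, -1, -1) [ 0.492  0.433  0.486  0.579 -0.007 -0.055  0.046 -0.019 -0.084  1.487]
[[ 9.2  1.1  4.3]
 [ 0.6  7.2  0.7]
 [-1.6  2.   0.4]
 [ 1.3  5.  -0.8]
 [-1.3  1.6  0.7]
 [-3.4 -0.4 -2.8]
 [-3.4 -0.8 -2.6]] [[ 0.  0. -0.]
 [ 0.  0. -0.]
 [-0. -0. -0.]
 [ 0.  0. -0.]
 [ 0.  0.  0.]
 [-0. -0. -0.]
 [ 0.  0.  0.]]
real	1m36.199s
user	1m36.523s
sys	0m0.138s
```

```bash
cat > kin2.py <<'E'
from h import *
from scipy.optimize import least_squares
def fk(q,d):
    r=R.from_euler('z',-q[0]);p=np.array([0,0,d[0]])
    r=r*R.from_euler('y',q[1]);p=p+r.apply([0,d[6],0])
    r=r*R.from_euler('z',-q[2]);p=p+r.apply([d[4],d[7],d[1]])
    r=r*R.from_euler('y',q[3]);p=p+r.apply([0,d[8],0])
    r=r*R.from_euler('z',-q[4]);p=p+r.apply([d[5],d[9],d[2]])
    r=r*R.from_euler('y',q[5]);p=p+r.apply([d[10],d[11],0])
    r=r*R.from_euler('z',np.pi/2-q[6]);p=p+r.apply([0,0,d[3]])
    return p,r
def load():
    L=[json.loads(l) for l in open('log.txt')]
    return np.array([l['joint_positions'] for l in L]),np.array([l['ee_pos'] for l in L]),R.from_quat([l['eef_rot'] for l in L])
def fit():
    Q,P,RQ=load()
    def res(x):
        o=[]
        for q,p in zip(Q,P): o+=list(fk(q,x)[0]-p)
        return np.r_[o,0.003*x[4:],0.002*(x[:4]-[.4,.43,.48,.35])]
    s=least_squares(res,np.r_[.4,.43,.48,.45,np.zeros(8)]);return s.x,res(s.x)[:-12].reshape(-1,3)
if __name__=='__main__':
    x,r=fit();np.set_printoptions(precision=4,suppress=True);print(x);print(r*1000)
    json.dump(x.tolist(),open('kin.json','w'))
E
python3 kin2.py
```

```text
[ 0.2777  0.4486  0.49    0.3715 -0.     -0.0001 -0.0218 -0.0118 -0.0118
 -0.0002  0.     -0.0002]
[[ 0.0012 -0.0011  0.0001]
 [-0.0026  0.0037  0.0005]
 [-0.0481 -0.0146  0.0008]
 [ 0.0211 -0.0009 -0.004 ]
 [ 0.0365  0.008   0.001 ]
 [-0.0439  0.0097  0.0014]
 [ 0.0377 -0.0024  0.0007]]
```

```bash
python3 - <<'E'
from h import *
np.set_printoptions(precision=4,suppress=True)
W=camera('wrist');s=read_state();T=np.array(W['camera_from_world']);o=-T[:3,:3].T@T[:3,3]
R0=R.from_quat(s['eef_rot']);print('cam in tool',R0.inv().apply(o-s['ee_pos']),'axes',R0.as_matrix())
S=camera('side');Tc=camera('top');save(S,'s8');save(Tc,'t8')
a=cv2.imread('pics/side0.png');b=cv2.imread('pics/top0.png');k=5
M=np.array([.5774,.2046,.1675])
best=None
out=[]
L=np.array([.93,.367,0]);L/=np.linalg.norm(L);u=.5*L+np.array([0,0,.866])
for im,c,bx in((a,S,(200,160,100,100)),(b,Tc,(180,210,100,100))):
    im=cv2.resize(im,None,fx=k,fy=k,interpolation=2)
    circ(im,c,proj,M,.017,(0,255,0),k,u)
    for h,col in((.04,(255,0,0)),(.10,(0,0,255))):
        circ(im,c,proj,M-h*u,.014,col,k,u)
    x,y,w,h=[v*k for v in bx];out.append(cv2.resize(im[y:y+h,x:x+w],(400,400)))
cv2.imwrite('pics/o8.png',np.hstack(out))
E
```

```text
cam in tool [ 0.0728  0.0006 -0.1644] axes [[ 0.4032  0.9151  0.    ]
 [ 0.9151 -0.4032  0.0002]
 [ 0.0001 -0.0001 -1.    ]]
```

View pics/o8.png

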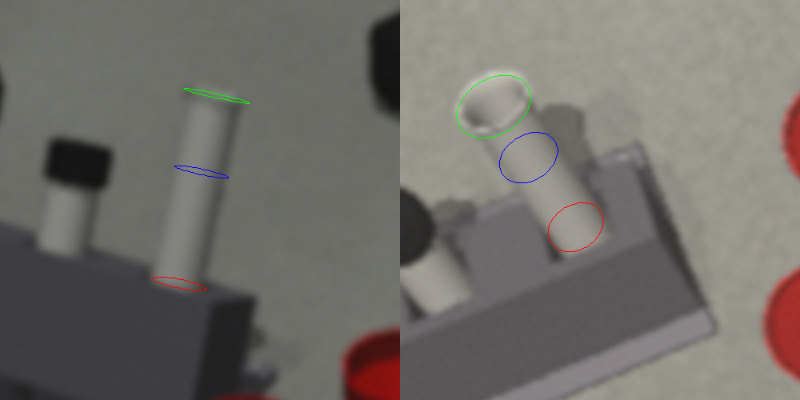

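View pics/s8.png

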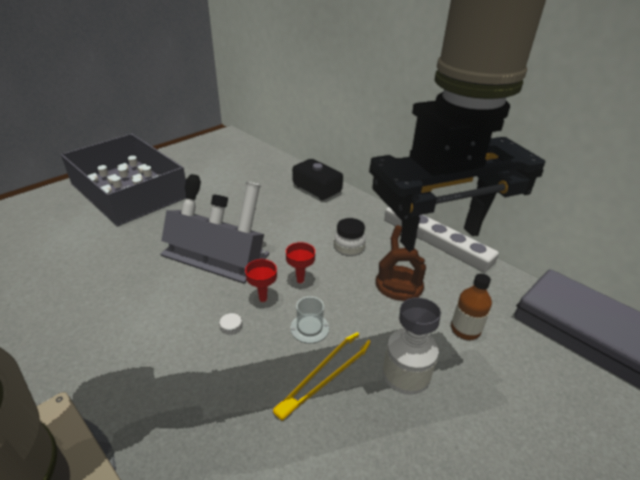

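```bash
cat > ik.py <<'E'
from kin2 import *
lo=np.array([-2.6,-.5,-1.47,.16,-1.27,.06,-2.6]);hi=np.array([2.6,2.12,1.34,2.42,4.41,2.06,2.6])
def ik(p,Rm,q0,d,w=0.02):
    def f(q):
        a,b=fk(q,d);return np.r_[(a-p)*10,(b.inv()*Rm).as_rotvec()*3,w*(q-q0)]
    s=least_squares(f,np.clip(q0,lo+1e-3,hi-1e-3),bounds=(lo,hi));a,b=fk(s.x,d)
    return s.x,np.linalg.norm(a-p)*1000,np.degrees((b.inv()*Rm).magnitude())
Z=np.array([0,0,1.]);D=np.pi/180
L=np.array([.93,.367,0]);L/=np.linalg.norm(L);u=.5*L+.866*Z
M=np.array([.5774,.2046,.1675])
RIM=np.array([.5407,-.2392,.153])
def start(e,g):  # e tool elevation deg (neg), g grasp dist from mouth
    tz=np.cos(e*D)*L+np.sin(e*D)*Z
    return M-g*u+.019*tz,frame(tz,-np.cross(Z,L)),tz
def end(phi,g,below,az,h):
    Lm=np.array([np.cos(az),np.sin(az),0]) # mouth horizontal direction = -Lm
    ut=-np.cos(below*D)*Lm-np.sin(below*D)*Z
    a=(180+below+phi)*D; tz=np.cos(a)*Lm+np.sin(a)*Z
    G=RIM+h*Z-g*ut
    return G+.019*tz,frame(tz,np.cross(Z,Lm)),tz
E
cat > t.py <<'E'
from ik import *
np.set_printoptions(precision=2,suppress=True)
base=np.array(json.load(open('kin.json')))
q0=read_state()['joint_positions']
for d3 in (.32,.3715,.42):
  d=base.copy();d[3]=d3;d[0]=d3-.0938
  for e in (-45,-50,-55,-60):
    p,Rm,tz=start(e,.06)
    qa,ea,ra=ik(p+.12*u,Rm,q0,d);qb,eb,rb=ik(p,Rm,qa,d)
    print(d3,e,'pre',qa,round(ea,1),round(ra,1),'gr',qb,round(eb,1),round(rb,1))
    p2,R2,_=end(60-e,.06,25,-.42,.03)
    qc,ec,rc=ik(p2,R2,q0,d,.01);print('   end',qc,round(ec,1),round(rc,1))
E
python3 t.py
```

```text
0.32 -45 pre [-0.67 -0.01  0.24  2.1   0.15  0.27 -1.75] 0.1 0.0 gr [-0.28  0.05 -0.16  2.29  0.99  0.06 -2.6 ] 2.2 0.9
   end [-0.28  0.02  0.61  2.05  0.13  0.38  1.37] 0.0 0.0
0.32 -50 pre [-0.73  0.01  0.3   2.04  0.07  0.4  -1.68] 0.1 0.0 gr [-0.76  0.04  0.32  2.27  0.18  0.14 -1.8 ] 0.0 0.0
   end [-0.32 -0.    0.64  2.12  0.3   0.25  1.21] 0.0 0.0
0.32 -55 pre [-0.78  0.04  0.36  1.97  0.02  0.52 -1.63] 0.0 0.0 gr [-0.78  0.05  0.36  2.21  0.05  0.27 -1.67] 0.0 0.0
   end [-0.31 -0.02  0.62  2.18  0.7   0.14  0.82] 0.0 0.0
0.32 -60 pre [-0.83  0.08  0.42  1.91 -0.02  0.64 -1.59] 0.0 0.0 gr [-0.83  0.08  0.41  2.15 -0.02  0.39 -1.6 ] 0.0 0.0
   end [-0.53 -0.04  0.83  2.24  1.83  0.11 -0.3 ] 0.1 0.0
0.3715 -45 pre [-0.44 -0.06  0.01  2.18  0.18  0.24 -1.79] 0.1 0.0 gr [ 0.4   0.03 -0.82  2.33  1.01  0.06 -2.6 ] 5.1 2.0
   end [-0.39 -0.06  0.69  2.15  0.31  0.36  1.22] 0.0 0.0
0.3715 -50 pre [-0.58 -0.04  0.14  2.12  0.12  0.37 -1.72] 0.1 0.0 gr [-0.57 -0.    0.13  2.34  0.39  0.11 -2.01] 0.0 0.0
   end [-0.35 -0.09  0.64  2.22  0.56  0.25  0.97] 0.0 0.0
0.3715 -55 pre [-0.67 
[... 355 characters left out ...]
0.18 -0.11 -0.25  2.26  0.08  0.2  -1.71] 0.1 0.0 gr [-0.13 -0.05 -0.32  2.42  0.96  0.06 -2.6 ] 7.4 3.0
   end [-0.4  -0.14  0.67  2.23  0.48  0.36  1.06] 0.0 0.0
0.42 -50 pre [-0.43 -0.09 -0.01  2.19  0.11  0.35 -1.72] 0.1 0.0 gr [-0.31 -0.04 -0.14  2.41  0.51  0.08 -2.14] 0.1 0.0
   end [-0.29 -0.15  0.55  2.3   0.75  0.25  0.78] 0.0 0.0
0.42 -55 pre [-0.56 -0.06  0.13  2.11  0.09  0.48 -1.7 ] 0.0 0.0 gr [-0.55 -0.03  0.1   2.34  0.19  0.22 -1.81] 0.0 0.0
   end [-0.3  -0.17  0.56  2.38  1.41  0.19  0.13] 0.0 0.0
0.42 -60 pre [-0.66 -0.02  0.23  2.03  0.05  0.61 -1.66] 0.0 0.0 gr [-0.66 -0.01  0.22  2.27  0.09  0.36 -1.71] 0.0 0.0
   end [ 0.27 -0.1  -0.    2.42  2.39  0.18 -0.92] 0.1 0.0
```

```bash
cat > t2.py <<'E'
from ik import *
np.set_printoptions(precision=3,suppress=True)
base=np.array(json.load(open('kin.json')))
q0=read_state()['joint_positions']
for d3 in (.32,.3715,.42):
  d=base.copy();d[3]=d3;d[0]=d3-.0938
  for e in (-52,-54,-56):
    p,Rm,tz=start(e,.05)
    qa,ea,ra=ik(p+.12*u,Rm,q0,d);qb,eb,rb=ik(p,Rm,qa,d)
    p2,R2,_=end(60-e,.05,22,-.42,.03)
    qc,ec,rc=ik(p2,R2,q0,d,.01);print(d3,e,qb,'end',qc,round(eb,1),round(ec,1),round(rc,1))
p,Rm,tz=start(-54,.05);print('grasp',p,tz);rows(p+.12*u,Rm)
E
python3 t2.py
```

```text
0.32 -52 [-0.76   0.039  0.332  2.228  0.105  0.215 -1.723] end [-0.334 -0.012  0.65   2.131  0.301  0.266  1.21 ] 0.0 0.0 0.0
0.32 -54 [-0.776  0.046  0.351  2.205  0.063  0.266 -1.681] end [-0.34  -0.021  0.651  2.156  0.409  0.219  1.104] 0.0 0.0 0.0
0.32 -56 [-0.794  0.055  0.372  2.181  0.031  0.317 -1.651] end [-0.327 -0.026  0.635  2.179  0.565  0.175  0.949] 0.0 0.0 0.0
0.3715 -52 [-0.617 -0.007  0.177  2.301  0.217  0.189 -1.834] end [-0.358 -0.094  0.644  2.226  0.551  0.261  0.976] 0.0 0.0 0.0
0.3715 -54 [-0.655 -0.001  0.217  2.275  0.153  0.243 -1.769] end [-0.31  -0.096  0.594  2.252  0.691  0.216  0.834] 0.0 0.0 0.0
0.3715 -56 [-0.687  0.007  0.252  2.249  0.109  0.295 -1.725] end [-0.248 -0.095  0.531  2.276  0.893  0.175  0.628] 0.0 0.0 0.0
0.42 -52 [-0.458 -0.046  0.012  2.368  0.271  0.164 -1.893] end [-0.298 -0.159  0.561  2.31   0.73   0.262  0.8  ] 0.0 0.0 0.0
0.42 -54 [-0.528 -0.042  0.083  2.34   0.2    0.221 -1.82 ] end [-0.236 -0.157  0.499  2.338  0.892  0.218  0.631] 0.0 0.0 0.0
0.42 -56 [-0.581 -0.034  0.138  2.311  0.153  0.276 -1.772] end [-0.207 -0.158  0.469  2.367  1.147  0.186  0.374] 0.0 0.0 0.0
grasp [0.565 0.2   0.109] [ 0.547  0.216 -0.809]
from [ 0.54  -0.239  0.286] shift [ 45.35 -11.23   7.32] rv [-0.246  0.597  0.753]
```

>>> play_rows(
  moves=[
    [[4.5,-1.1,0.5],[-0.025,0.06,0.075],6],
    [[9,-2.2,1],[-0.05,0.12,0.15],6],
    [[13.6,-3.4,1.5],[-0.075,0.18,0.225],6],
    [[18.1,-4.5,2],[-0.1,0.24,0.3],6],
    [[22.7,-5.6,3],[-0.123,0.3,0.375],6],
    [[27.2,-6.7,4],[-0.148,0.36,0.45],6],
    [[31.7,-7.9,5],[-0.172,0.42,0.527],6],
    [[36.3,-9,5.8],[-0.197,0.48,0.6],6],
  ],
)

```text
time: 12.1
ee_pos: [0.6042, 0.1307, 0.2276]
eef_rot: [0.932, 0.258, 0.248, -0.048]
ft_force: [-0.2, 0.2, -0.3]
width: 0.0598
```

```bash
python3 - <<'E'
from h import *
s=log();print(s['ee_pos'],s['joint_positions'],s['width'])
E
python3 kin2.py; python3 - <<'E'
from ik import *
p,Rm,tz=start(-54,.05);rows(p+.12*u,Rm)
T=camera('top');save(T,'t9');S=camera('side');save(S,'s9')
E
```

```text
[0.60419307 0.13072344 0.22760179] [-0.68326109 -0.04513409  0.45540998  1.96873303 -0.14471846  0.71944609
 -1.16969107] 0.05976379897199515
[ 0.2582  0.4486  0.49    0.3519 -0.      0.     -0.0218 -0.0117 -0.0117
 -0.0002 -0.     -0.0002]
[[-0.0002 -0.0002  0.0003]
 [ 0.0005  0.0004  0.0001]
 [-0.0001 -0.      0.    ]
 [-0.0013 -0.0001  0.0001]
 [ 0.0002  0.      0.    ]
 [-0.0004 -0.0003 -0.0002]
 [ 0.0001 -0.0004 -0.0002]
 [ 0.0007  0.0009  0.0004]]
from [0.6042 0.1307 0.2276] shift [ 4.63 -7.08  3.98] rv [-0.05   0.115  0.15 ]
```

View pics/t9.png

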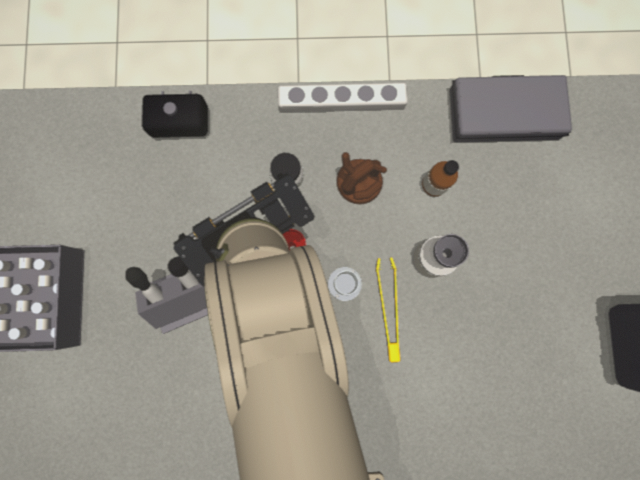

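View pics/s9.png

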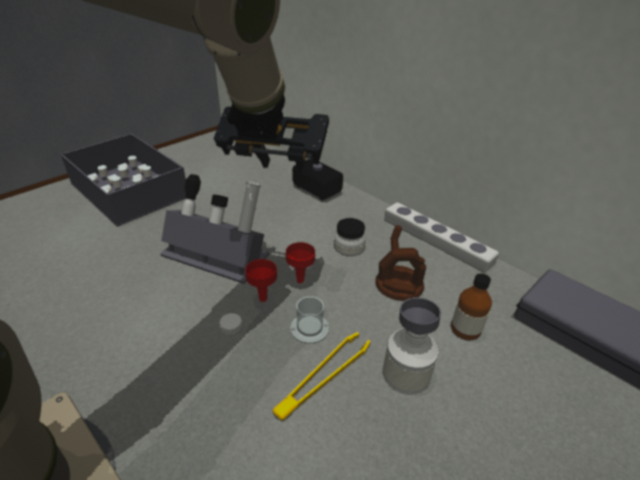

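>>> play_rows(
  moves=[
    [[2,-3,1],[-0.02,0.05,0.06],6],
    [[4,-6,2.5],[-0.04,0.1,0.13],6],
    [[4.6,-7.1,4],[-0.05,0.115,0.15],6],
    [[4.6,-7.1,4],[-0.05,0.115,0.15],6],
  ],
)

```text
time: 12.7
ee_pos: [0.6194, 0.2208, 0.2115]
eef_rot: [0.934, 0.181, 0.302, -0.057]
ft_force: [-0.4, -0.1, 1.0]
width: 0.0598
```

```bash
python3 - <<'E'
from ik import *
np.set_printoptions(precision=3,suppress=True)
s=log();print(s['ee_pos'],s['joint_positions'],s['width'])
p,Rm,tz=start(-54,.05);rows(p+.12*u,Rm);rows(p,Rm)
T=camera('top');S=camera('side');W=camera('wrist');save(W,'w10')
out=[]
k=5
for c,pf,im,bx in((W,wproj,W['frame'][:,:,::-1],(200,150,240,240)),(S,proj,S['frame'][:,:,::-1],(370,280,100,100)),(T,proj,T['frame'][:,:,::-1],(400,205,100,100))):
    im=cv2.resize(im.copy(),None,fx=k,fy=k,interpolation=2)
    circ(im,c,pf,M,.017,(0,255,0),k,u);circ(im,c,pf,M-.05*u,.014,(0,255,0),k,u);circ(im,c,pf,M-.1*u,.014,(0,255,0),k,u)
    for z in(.133,.153):circ(im,c,pf,(.5407,-.2392,z),.03,(0,0,255),k)
    x,y,w,h=[v*k for v in bx];out.append(cv2.resize(im[y:y+h,x:x+w],(400,400)))
cv2.imwrite('pics/o10.png',out[0]);cv2.imwrite('pics/o10b.png',np.hstack(out[1:]))
E
```

```text
[0.619 0.221 0.211] [-0.751  0.     0.326  2.013  0.059  0.506 -1.657] 0.059762228192210665
from [0.619 0.221 0.211] shift [ 0.17 -0.03 -0.03] rv [-0.     0.004  0.006]
from [0.619 0.221 0.211] shift [-10.77  -0.09   4.89] rv [-0.     0.004  0.006]
```

View pics/o10.png

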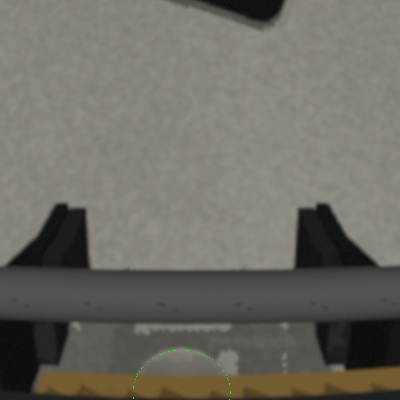

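View pics/o10b.png

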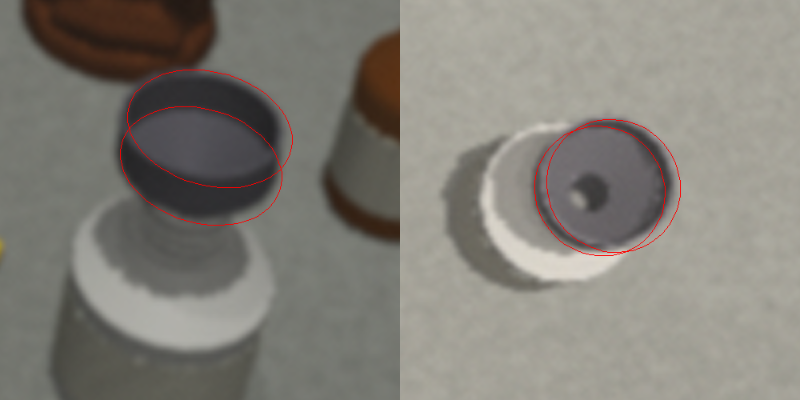

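```bash
python3 - <<'E'
from h import *
S=camera('side');T=camera('top');k=8;out=[]
def ov(px,py,tx,ty,n,col=(0,255,0)):
    out=[]
    ax=np.array([tx,ty,1.]);ax/=np.linalg.norm(ax);seat=np.array([px,py,.115])
    for c,bx in((S,(385,290,60,60)),(T,(420,225,60,60))):
        im=cv2.resize(c['frame'][:,:,::-1].copy(),None,fx=k,fy=k,interpolation=2)
        for h,r in((-.042,.008),(-.002,.011),(.018,.03),(.038,.03)): circ(im,c,proj,seat+h*ax,r,col,k,ax)
        x,y,w,h=[v*k for v in bx];out.append(cv2.resize(im[y:y+h,x:x+w],(400,400),interpolation=2))
    return np.hstack(out)
a=ov(.5407,-.2392,0,0.1,'a');b=ov(.5400,-.2350,0,0.0,'b')
# raw
cv2.imwrite('pics/o11.png',np.vstack([a,b])[:, :])
E
python3 -c "
import cv2;a=cv2.imread('pics/o11.png');cv2.imwrite('pics/o11.png',cv2.resize(a,(600,600)))"
```

```text
(no output)
```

View pics/o11.png

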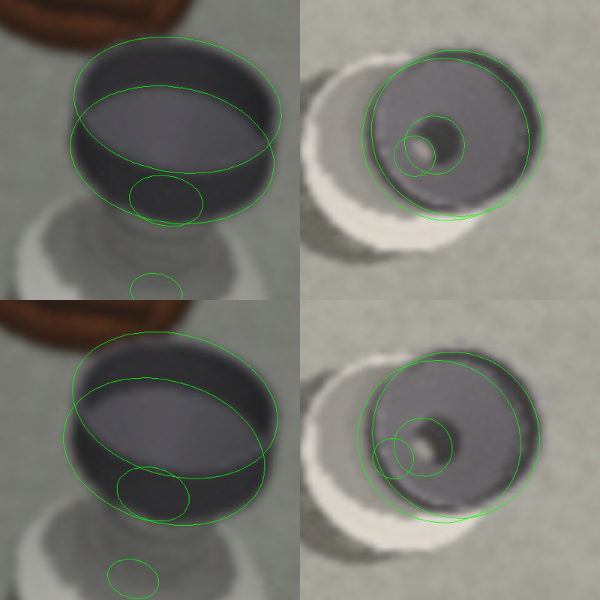

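The funnel is down in the neck with a lean of about 6°, its rim centre near (0.540, -0.235, 0.153). The tube model matches the wrist view, so I move down along the tube's axis.

>>> play_rows(
  moves=[
    [[-2,-0.1,0.9],[0,0.002,0.006],6],
    [[-5,-0.1,2.3],[0,0.004,0.006],6],
    [[-8,-0.1,3.7],[0,0.004,0.006],6],
    [[-10,-0.1,4.6],[0,0.004,0.006],6],
    [[-10.75,-0.1,4.9],[0,0.004,0.006],6],
    [[-10.75,-0.1,4.9],[0,0.004,0.006],6],
  ],
)

```text
time: 13.7
ee_pos: [0.5665, 0.1994, 0.1114]
eef_rot: [0.934, 0.176, 0.305, -0.059]
ft_force: [0.0, -0.5, 0.6]
width: 0.0596
```

```bash
python3 - <<'E'
from ik import *
np.set_printoptions(precision=3,suppress=True)
s=log();print(s['ee_pos'],s['joint_positions'],s['width'],s['ft_force'])
p,Rm,tz=start(-54,.05);rows(p,Rm)
S=camera('side');W=camera('wrist');save(W,'w12');save(S,'s12')
E
```

```text
[0.567 0.199 0.111] [-0.749  0.013  0.318  2.248  0.119  0.252 -1.736] 0.05961898095220804 [ 0.027 -0.495  0.623]
from [0.567 0.199 0.111] shift [-0.3  -0.08  0.1 ] rv [ 0.    -0.004 -0.003]
```

View pics/w12.png

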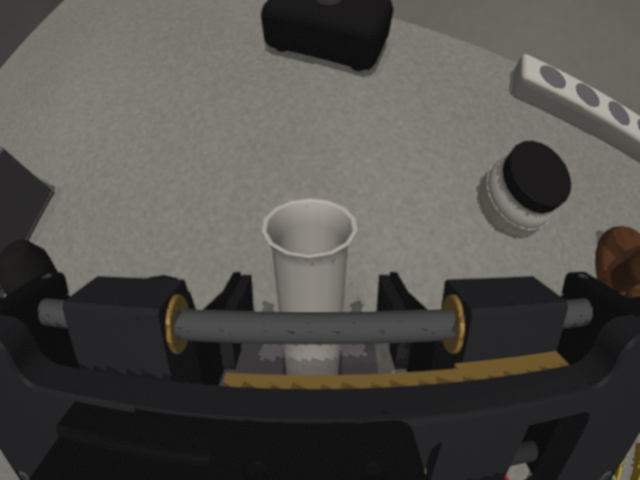

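View pics/s12.png

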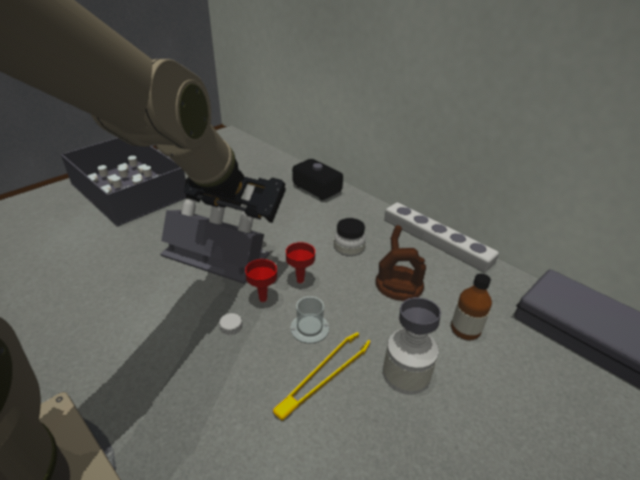

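>>> play_rows(
  moves=[
    [[0,0,0],[0,0,0],2.2],
    [[0,0,0],[0,0,0],2.2],
    [[0,0,0],[0,0,0],2.2],
    [[0,0,0],[0,0,0],2.2],
    [[0,0,0],[0,0,0],2.2],
    [[0,0,0],[0,0,0],2.2],
  ],
  grip_force=25,
)

```text
time: 14.55
ee_pos: [0.5662, 0.1998, 0.111]
eef_rot: [0.934, 0.176, 0.305, -0.059]
ft_force: [0.2, -0.4, -0.5]
width: 0.0271
```

```bash
python3 - <<'E'
from ik import *
s=log()
R0=R.from_quat(s['eef_rot']);print('u in tool',R0.inv().apply(u),s['width'],s['ft_force'])
W=camera('wrist');save(W,'w13')
E
```

```text
u in tool [ 0.91505841 -0.00279554 -0.40325711] 0.027108448464388202 [ 0.17843437 -0.40954187 -0.45930025]
```

View pics/w13.png

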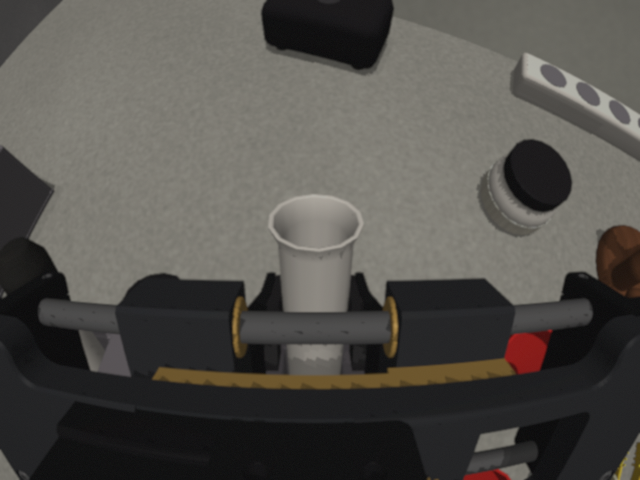

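Gripped (27 mm, centred). I'll draw it out along its axis.

>>> play_rows(
  moves=[
    [[0.9,0,-0.4],[0,0,0],2.2],
    [[2.3,0,-1],[0,0,0],2.2],
    [[4.1,0,-1.8],[0,0,0],2.2],
    [[5.9,0,-2.6],[0,0,0],2.2],
    [[7.8,0,-3.4],[0,0,0],2.2],
    [[9.6,0,-4.2],[0,0,0],2.2],
    [[11,0,-4.85],[0,0,0],2.2],
    [[11,0,-4.85],[0,0,0],2.2],
  ],
)

```text
time: 15.6
ee_pos: [0.6231, 0.2219, 0.2166]
eef_rot: [0.934, 0.176, 0.306, -0.059]
ft_force: [-0.1, -0.3, -1.9]
width: 0.0274
```

```bash
python3 - <<'E'
from ik import *
np.set_printoptions(precision=3,suppress=True)
s=log();print(s['ee_pos'],s['joint_positions'],s['width'],s['ft_force'])
S=camera('side');W=camera('wrist');save(W,'w14');save(S,'s14')
E
```

```text
[0.623 0.222 0.217] [-0.751 -0.001  0.326  2.007  0.06   0.502 -1.665] 0.02740235487634677 [-0.104 -0.326 -1.922]
```

View pics/s14.png

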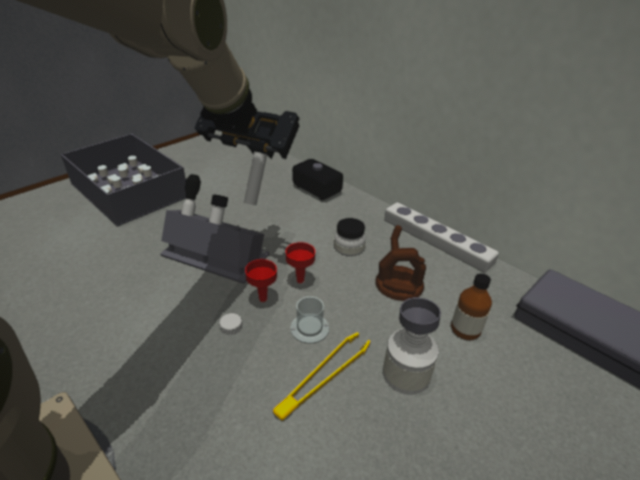

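View pics/w14.png

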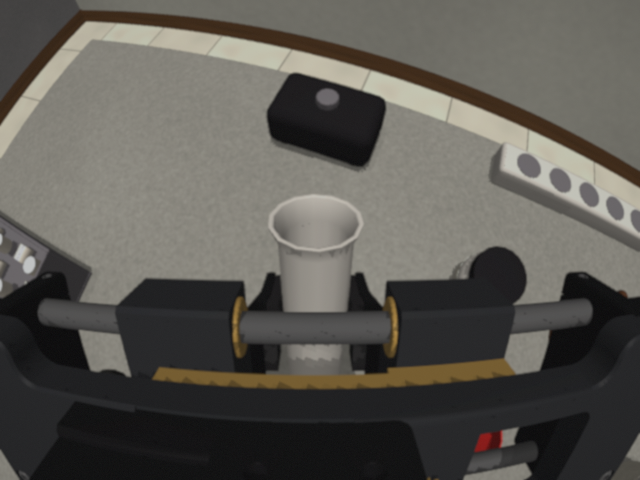

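```bash
cat > plan.py <<'E'
from ik import *
np.set_printoptions(precision=3,suppress=True)
ut=np.array([.9151,-.0,-.4033]);g=.05
mt=np.array([0,0,-.019])+g*ut    # mouth in tool
RIM=np.array([.5403,-.236,.153]);AZ=-.41
def ori(az,e,th):
    Lm=np.array([np.cos(az),np.sin(az),0]);tz=np.cos(e*D)*Lm+np.sin(e*D)*Z
    return frame(tz,-np.cross(Z,Lm))*R.from_rotvec([0,0,-th*D])
def pose(m,Rm): return m-Rm.apply(mt),Rm
az0=np.arctan2(L[1],L[0])
E
cat > sim.py <<'E'
from plan import *
d=np.array(json.load(open('kin.json')))
s=read_state();q=np.array(s['joint_positions']);p0=np.array(s['ee_pos']);R0=R.from_quat(s['eef_rot'])
m0=p0+R0.apply(mt);print('mouth now',m0)
mA=RIM+[0,0,.13]
seq=[]
for f in np.linspace(.1,1,10): seq.append((m0+(mA-m0)*f,ori(az0+(AZ-az0)*f,-54,0)))
for f in np.linspace(.05,1,20): seq.append((mA-[0,0,.03*f],ori(AZ,-54+10*f,180*f)))
for f in np.linspace(.2,1,5): seq.append((mA-[0,0,.03+.07*f],ori(AZ,-44,180)))
for i,(m,Rm) in enumerate(seq):
    p,_=pose(m,Rm);qn,e1,e2=ik(p,Rm,q,d,.01)
    v=Rm.apply(ut);print(i,p,qn,'dq',round(np.abs(qn-q).max(),2),round(e1,1),round(e2,1),'elev',round(np.degrees(np.arcsin(v[2]))))
    q=qn
E
python3 sim.py
python3 - <<'E'
from plan import *
W=camera('wrist');s=read_state();R0=R.from_quat(s['eef_rot'])
k=4;im=cv2.resize(W['frame'][:,:,::-1].copy(),None,fx=k,fy=k,interpolation=2)
m=s['ee_pos']+R0.apply(mt)
for h,r in((0,.017),(0,.015),(.03,.014)):circ(im,W,wproj,m-h*R0.apply(ut),r,(0,255,0),k,R0.apply(ut))
cv2.imwrite('pics/o14.png',im[180*k:330*k,240*k:400*k])
E
```

```text
mouth now [0.635 0.226 0.273]
0 [0.612 0.176 0.215] [-0.717 -0.059  0.331  2.059  0.137  0.515 -1.751] dq 0.09 0.0 0.0 elev 60
1 [0.602 0.131 0.216] [-0.673 -0.112  0.333  2.102  0.204  0.528 -1.826] dq 0.07 0.0 0.0 elev 60
2 [0.593 0.086 0.217] [-0.625 -0.16   0.337  2.138  0.257  0.543 -1.885] dq 0.06 0.0 0.0 elev 60
3 [0.583 0.04  0.218] [-0.574 -0.202  0.345  2.167  0.3    0.559 -1.929] dq 0.05 0.0 0.0 elev 60
4 [ 0.574 -0.005  0.219] [-0.524 -0.236  0.359  2.188  0.334  0.574 -1.961] dq 0.05 0.0 0.0 elev 60
5 [ 0.564 -0.05   0.22 ] [-0.475 -0.263  0.38   2.203  0.361  0.587 -1.984] dq 0.05 0.0 0.0 elev 60
6 [ 0.555 -0.095  0.221] [-0.428 -0.28   0.407  2.209  0.383  0.597 -1.998] dq 0.05 0.0 0.0 elev 60
7 [ 0.546 -0.14   0.222] [-0.383 -0.288  0.44   2.208  0.4    0.603 -2.007] dq 0.04 0.0 0.0 elev 60
8 [ 0.537 -0.185  0.223] [-0.343 -0.286  0.479  2.2    0.411  0.606 -2.01 ] dq 0.04 0.0 0.0 elev 60
9 [ 0.527 -0.23   0.224] [-0.306 -0.274  0.524  2.185  0.416  0.605 -2.009] dq 0.04 0.0 0.0 elev 60
10 [ 0.525 -0.237  0.223] [-0.334 -0.286  0.564  2.193  0.438  0.593 -1.853] dq 0.
[... 1750 characters left out ...]
.266  0.259] [-0.946 -0.488  1.051  2.145  1.038  0.641  0.553] dq 0.12 0.0 0.0 elev -21
29 [ 0.595 -0.26   0.259] [-0.965 -0.493  1.051  2.152  1.075  0.646  0.667] dq 0.11 0.0 0.0 elev -22
30 [ 0.595 -0.26   0.245] [-0.972 -0.472  1.078  2.171  1.093  0.607  0.642] dq 0.04 0.0 0.0 elev -22
31 [ 0.595 -0.26   0.231] [-0.98  -0.448  1.109  2.188  1.112  0.566  0.614] dq 0.04 0.0 0.0 elev -22
32 [ 0.595 -0.26   0.217] [-0.992 -0.419  1.142  2.205  1.133  0.521  0.584] dq 0.04 0.0 0.0 elev -22
33 [ 0.595 -0.26   0.203] [-1.006 -0.386  1.181  2.22   1.154  0.474  0.551] dq 0.05 0.0 0.0 elev -22
34 [ 0.595 -0.26   0.189] [-1.025 -0.346  1.225  2.235  1.176  0.421  0.514] dq 0.05 0.0 0.0 elev -22
```

View pics/o14.png

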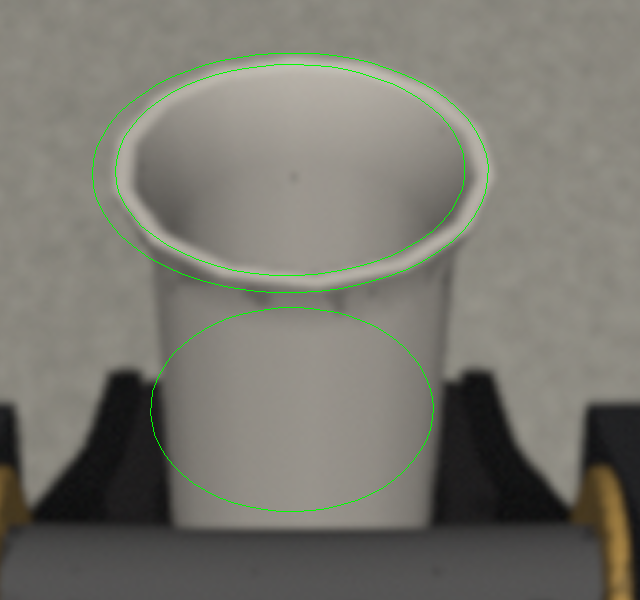

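```bash
cat > sim2.py <<'E'
from plan import *
d=np.array(json.load(open('kin.json')))
s=read_state();q00=np.array(s['joint_positions']);p0=np.array(s['ee_pos']);R0=R.from_quat(s['eef_rot'])
m0=p0+R0.apply(mt)
for hA in (.10,.16):
 for azA,azE,thE in ((-.41,-.41,180),(-.1,-.1,180),(-.1,-.7,180),(-.41,-.8,180),(-.41,0,180),(0,.2,180),(0.1,0.1,180)):
  mA=RIM+[0,0,hA];q=q00;mar=[];E=0;dm=0
  seq=[]
  for f in np.linspace(.1,1,10): seq.append((m0+(mA-m0)*f,ori(az0+(azA-az0)*f,-54,0)))
  for f in np.linspace(.05,1,20): seq.append((mA,ori(azA+(azE-azA)*f,-54+10*f,thE*f)))
  for f in np.linspace(.2,1,5): seq.append((mA-[0,0,(hA-.03)*f],ori(azE,-44,thE)))
  for m,Rm in seq:
    p,_=pose(m,Rm);qn,e1,e2=ik(p,Rm,q,d,.01);mar.append(np.minimum(qn-lo,hi-qn));E=max(E,e1);dm=max(dm,abs(qn-q).max());q=qn
  print(hA,azA,azE,'minmargin',np.min(mar,0),'err',round(E,1),round(dm,2),'end',q)
E
python3 sim2.py
```

```text
0.1 -0.41 -0.41 minmargin [1.584 0.014 0.12  0.179 1.406 0.351 0.578] err 0.0 0.16 end [-1.016 -0.334  1.22   2.235  1.161  0.411  0.522]
0.1 -0.1 -0.1 minmargin [1.587 0.    0.02  0.19  1.343 0.242 0.935] err 0.0 0.16 end [-1.013 -0.439  1.32   2.206  0.599  0.302  1.424]
0.1 -0.1 -0.7 minmargin [1.854 0.164 0.411 0.19  1.343 0.417 0.935] err 0.0 0.1 end [-0.724 -0.068  0.887  2.202  1.076  0.477  0.191]
0.1 -0.41 -0.8 minmargin [1.883 0.238 0.59  0.179 1.406 0.447 0.578] err 0.0 0.12 end [-0.615 -0.02   0.75   2.177  1.058  0.547  0.094]
0.1 -0.41 0 minmargin [1.577 0.    0.    0.179 1.406 0.275 0.578] err 3.1 0.21 end [-1.023 -0.5    1.34   2.19   0.471  0.335  1.664]
0.1 0 0.2 minmargin [1.614 0.    0.    0.2   1.255 0.346 0.346] err 16.8 0.19 end [-0.981 -0.5    1.34   2.168  0.086  0.406  2.194]
0.1 0.1 0.1 minmargin [1.6   0.    0.    0.213 1.179 0.302 0.576] err 9.9 0.17 end [-0.999 -0.5    1.34   2.18   0.247  0.362  1.961]
0.16 -0.41 -0.41 minmargin [1.665 0.    0.171 0.186 1.408 0.284 0.602] err 0.0 0.15 end [-0.935 -0.256  1.169  2.234  1.046  0.344  0.595]
0.16 -0.1 -0.1 minmargin [1.599 0.    0.02  0.214 1.356 0.226 0.933] err 0.0 0.16 end [-1.001 -0.411  1.32   2.206  0.513  0.286  1.496]
0.16 -0.1 -0.7 minmargin [1.814 0.081 0.423 0.217 1.356 0.421 0.933] err 0.0 0.1 end [-0.755 -0.072  0.917  2.203  1.083  0.481  0.188]
0.16 -0.41 -0.8 minmargin [1.884 0.15  0.531 0.241 1.408 0.461 0.602] err 0.0 0.12 end [-0.674 -0.024  0.809  2.179  1.062  0.549  0.093]
0.16 -0.41 0 minmargin [1.577 0.    0.    0.23  1.408 0.275 0.602] err 3.1 0.2 end [-1.023 -0.5    1.34   2.19   0.471  0.335  1.664]
0.16 0 0.2 minmargin [1.617 0.    0.    0.252 1.288 0.346 0.354] err 16.8 0.19 end [-0.981 -0.5    1.34   2.168  0.086  0.406  2.194]
0.16 0.1 0.1 minmargin [1.601 0.    0.    0.24  1.267 0.302 0.574] err 9.9 0.17 end [-0.999 -0.5    1.34   2.18   0.247  0.362  1.961]
```

```bash
cat > gen.py <<'E'
from plan import *
def table(seq):
    s=read_state();p0=np.array(s['ee_pos']);R0=R.from_quat(s['eef_rot'])
    pp,RR=p0,R0
    for m,Rm in seq:
        p,_=pose(m,Rm)
        print('[%s,%s]'%(np.round(R0.inv().apply(p-p0)*100,1).tolist(),np.round((R0.inv()*Rm).as_rotvec(),3).tolist()),'step mm %.0f deg %.1f'%(np.linalg.norm(p-pp)*1000,np.degrees((RR.inv()*Rm).magnitude())))
        pp,RR=p,Rm
def now():
    s=read_state();R0=R.from_quat(s['eef_rot']);return s['ee_pos']+R0.apply(mt)
mA=RIM+[0,0,.12]
E
python3 - <<'E'
from gen import *
m0=now();f=np.array([.06,.16,.28,.4,.52,.64,.76,.86])
table([(m0+(mA-m0)*x,ori(az0+(-.41-az0)*x,-54,0)) for x in f])
E
```

```text
[[-1.2, 2.3, -0.9],[-0.028, -0.002, 0.035]] step mm 28 deg 2.6
[[-3.3, 6.2, -2.4],[-0.074, -0.002, 0.099]] step mm 46 deg 4.5
[[-5.8, 10.8, -4.2],[-0.13, -0.002, 0.175]] step mm 55 deg 5.4
[[-8.2, 15.4, -6.0],[-0.185, -0.002, 0.251]] step mm 55 deg 5.4
[[-10.7, 20.0, -7.8],[-0.241, -0.002, 0.327]] step mm 55 deg 5.4
[[-13.1, 24.7, -9.6],[-0.296, -0.002, 0.404]] step mm 55 deg 5.4
[[-15.5, 29.3, -11.4],[-0.352, -0.002, 0.48]] step mm 55 deg 5.4
[[-17.5, 33.2, -12.9],[-0.398, -0.002, 0.543]] step mm 46 deg 4.5
```

>>> play_rows(
  moves=[
    [[-1.2,2.3,-0.9],[-0.028,0,0.035],2.2],
    [[-3.3,6.2,-2.4],[-0.074,0,0.1],2.2],
    [[-5.8,10.8,-4.2],[-0.13,0,0.175],2.2],
    [[-8.2,15.4,-6],[-0.185,0,0.25],2.2],
    [[-10.7,20,-7.8],[-0.24,0,0.327],2.2],
    [[-13.1,24.7,-9.6],[-0.296,0,0.404],2.2],
    [[-15.5,29.3,-11.4],[-0.352,0,0.48],2.2],
    [[-17.5,33.2,-12.9],[-0.398,0,0.543],2.2],
  ],
)

```text
time: 16.75
ee_pos: [0.5397, -0.1688, 0.2144]
eef_rot: [0.94, -0.144, 0.306, 0.046]
ft_force: [1.1, -0.1, -1.0]
width: 0.0278
```

```bash
python3 - <<'E'
from gen import *
s=log();print(s['ee_pos'],s['joint_positions'],s['width'],s['ft_force'])
m0=now();print(m0,mA)
seq=[(m0+(mA-m0)*x,ori(-.41,-54,0)) for x in (.5,1)]
seq+=[(mA,ori(-.41-.39*f,-54+13*f,180*f)) for f in np.array([.04,.09,.14,.19,.24,.29])]
table(seq)
E
```

```text
[ 0.54  -0.169  0.214] [-0.386 -0.286  0.494  2.219  0.429  0.585 -2.028] 0.027781649377238364 [ 1.138 -0.1   -1.006]
[ 0.553 -0.173  0.273] [ 0.54  -0.236  0.273]
[[0.3, 3.1, 0.2],[-0.064, -0.002, 0.086]] step mm 31 deg 6.1
[[0.5, 6.2, 0.4],[-0.064, -0.002, 0.086]] step mm 32 deg 0.0
[[0.6, 6.8, 0.4],[-0.074, 0.003, -0.028]] step mm 6 deg 6.5
[[0.7, 7.5, 0.4],[-0.088, 0.006, -0.169]] step mm 7 deg 8.2
[[0.9, 8.2, 0.3],[-0.103, 0.008, -0.311]] step mm 7 deg 8.2
[[1.1, 8.8, 0.3],[-0.119, 0.007, -0.453]] step mm 7 deg 8.2
[[1.5, 9.4, 0.2],[-0.136, 0.004, -0.595]] step mm 7 deg 8.2
[[1.9, 10.0, 0.1],[-0.154, -0.003, -0.737]] step mm 7 deg 8.2
```

>>> play_rows(
  moves=[
    [[0.3,3.1,0.2],[-0.064,0,0.086],2.2],
    [[0.5,6.2,0.4],[-0.064,0,0.086],2.2],
    [[0.6,6.8,0.4],[-0.074,0.003,-0.028],2.2],
    [[0.7,7.5,0.4],[-0.088,0.006,-0.169],2.2],
    [[0.9,8.2,0.3],[-0.103,0.008,-0.311],2.2],
    [[1.1,8.8,0.3],[-0.119,0.007,-0.453],2.2],
    [[1.5,9.4,0.2],[-0.136,0.004,-0.595],2.2],
    [[1.9,10,0.1],[-0.154,0,-0.737],2.2],
  ],
)

```text
time: 17.75
ee_pos: [0.5261, -0.2672, 0.2245]
eef_rot: [0.922, 0.185, 0.257, 0.224]
ft_force: [1.0, -0.1, -0.4]
width: 0.0274
```

```bash
python3 - <<'E'
from gen import *
s=log();print(s['ee_pos'],s['joint_positions'],s['width'],s['ft_force'])
m0=now();print(m0,mA)
table([(mA,ori(-.41-.39*f,-54+13*f,180*f)) for f in np.array([.34,.39,.44,.49,.54,.59,.64,.69])])
S=camera('side');save(S,'s16')
E
```

```text
[ 0.526 -0.267  0.225] [-0.417 -0.305  0.644  2.217  0.665  0.57  -1.364] 0.02743884506814433 [ 1.039 -0.136 -0.421]
[ 0.541 -0.234  0.272] [ 0.54  -0.236  0.273]
[[-0.1, 0.9, -0.0],[-0.016, -0.008, -0.134]] step mm 9 deg 7.8
[[0.0, 1.6, -0.1],[-0.032, -0.015, -0.277]] step mm 7 deg 8.2
[[0.2, 2.2, -0.2],[-0.046, -0.025, -0.419]] step mm 7 deg 8.2
[[0.5, 2.9, -0.2],[-0.06, -0.037, -0.562]] step mm 7 deg 8.2
[[0.9, 3.5, -0.3],[-0.072, -0.052, -0.704]] step mm 7 deg 8.2
[[1.3, 4.0, -0.5],[-0.082, -0.07, -0.847]] step mm 7 deg 8.2
[[1.8, 4.4, -0.6],[-0.09, -0.089, -0.989]] step mm 7 deg 8.3
[[2.4, 4.8, -0.7],[-0.096, -0.112, -1.132]] step mm 7 deg 8.3
```

View pics/s16.png

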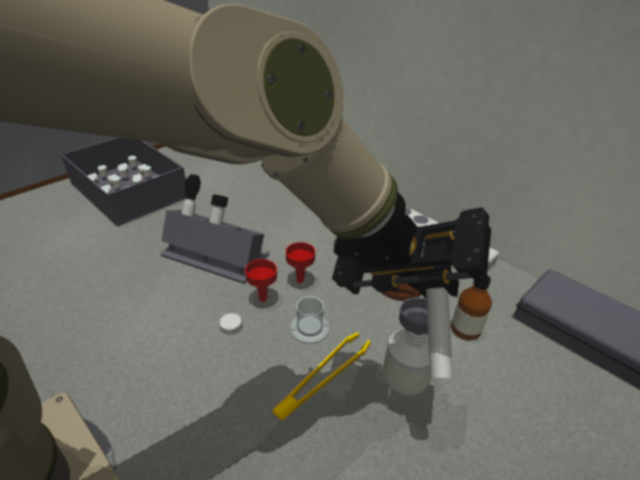

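>>> play_rows(
  moves=[
    [[-0.1,0.9,0],[-0.016,-0.008,-0.134],2.2],
    [[0,1.6,-0.1],[-0.032,-0.015,-0.277],2.2],
    [[0.2,2.2,-0.2],[-0.046,-0.025,-0.419],2.2],
    [[0.5,2.9,-0.2],[-0.06,-0.037,-0.562],2.2],
    [[0.9,3.5,-0.3],[-0.072,-0.052,-0.704],2.2],
    [[1.3,4,-0.5],[-0.082,-0.07,-0.847],2.2],
    [[1.8,4.4,-0.6],[-0.09,-0.089,-0.989],2.2],
    [[2.4,4.8,-0.7],[-0.096,-0.112,-1.132],2.2],
  ],
)

```text
time: 18.8
ee_pos: [0.5522, -0.294, 0.2638]
eef_rot: [0.681, 0.625, 0.056, 0.378]
ft_force: [0.2, 0.5, -0.3]
width: 0.0273
```

```bash
python3 - <<'E'
from gen import *
s=log();print(s['ee_pos'],s['joint_positions'],s['width'],s['ft_force'])
m0=now();print(m0,mA,s['ee_pos'])
table([(mA,ori(-.41-.39*f,-54+13*f,180*f)) for f in np.array([.74,.79,.84,.89,.94,.98,1,1])])
E
```

```text
[ 0.552 -0.294  0.264] [-0.556 -0.286  0.71   2.154  0.921  0.664 -0.477] 0.027302487854283807 [ 0.211  0.536 -0.296]
[ 0.54  -0.236  0.273] [ 0.54  -0.236  0.273] [ 0.552 -0.294  0.264]
[[-0.0, 0.6, -0.0],[-0.001, -0.018, -0.146]] step mm 6 deg 8.4
[[0.0, 1.3, -0.1],[0.001, -0.036, -0.289]] step mm 7 deg 8.3
[[0.2, 1.9, -0.2],[0.007, -0.054, -0.433]] step mm 6 deg 8.3
[[0.5, 2.5, -0.3],[0.016, -0.072, -0.576]] step mm 6 deg 8.3
[[0.8, 3.0, -0.3],[0.027, -0.089, -0.72]] step mm 6 deg 8.3
[[1.1, 3.4, -0.3],[0.039, -0.101, -0.835]] step mm 5 deg 6.7
[[1.3, 3.5, -0.3],[0.045, -0.108, -0.893]] step mm 2 deg 3.3
[[1.3, 3.5, -0.3],[0.045, -0.108, -0.893]] step mm 0 deg 0.0
```

>>> play_rows(
  moves=[
    [[0,0.6,0],[0,-0.018,-0.146],2.2],
    [[0,1.3,-0.1],[0,-0.036,-0.289],2.2],
    [[0.2,1.9,-0.2],[0.007,-0.054,-0.433],2.2],
    [[0.5,2.5,-0.3],[0.016,-0.072,-0.576],2.2],
    [[0.8,3,-0.3],[0.027,-0.089,-0.72],2.2],
    [[1.1,3.4,-0.3],[0.039,-0.101,-0.835],2.2],
    [[1.3,3.5,-0.3],[0.045,-0.108,-0.893],2.2],
    [[1.3,3.5,-0.3],[0.045,-0.108,-0.893],2.2],
  ],
)

```text
time: 19.8
ee_pos: [0.5818, -0.2784, 0.2812]
eef_rot: [0.356, 0.838, -0.161, 0.382]
ft_force: [0.5, 0.4, -1.5]
width: 0.0273
```

```bash
python3 - <<'E'
from gen import *
s=log();print(s['ee_pos'],s['joint_positions'],s['width'],s['ft_force'])
m0=now();R0=R.from_quat(s['eef_rot']);print(m0,mA,'u',R0.apply(ut))
F=RIM+[0,0,.03]
table([(mA+(F-mA)*f,ori(-.8,-41,180)) for f in np.array([.3,.6,.6])])
S=camera('side');save(S,'s17');W=camera('wrist');save(W,'w17');T=camera('top');save(T,'t17')
E
```

```text
[ 0.582 -0.278  0.281] [-0.657 -0.2    0.703  2.11   1.063  0.759  0.194] 0.027279890547965466 [ 0.518  0.434 -1.538]
[ 0.54  -0.236  0.272] [ 0.54  -0.236  0.273] u [-0.628  0.651 -0.426]
[[2.0, -0.0, 1.8],[0.001, 0.0, -0.003]] step mm 26 deg 0.2
[[4.0, -0.0, 3.5],[0.001, 0.0, -0.003]] step mm 27 deg 0.0
[[4.0, -0.0, 3.5],[0.001, 0.0, -0.003]] step mm 0 deg 0.0
```

View pics/s17.png

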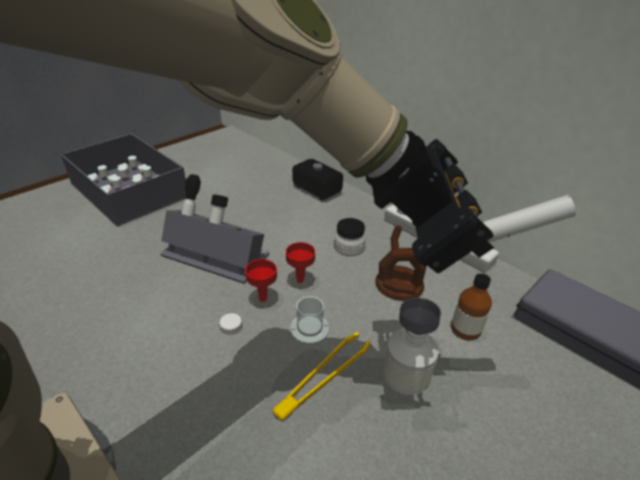

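View pics/w17.png

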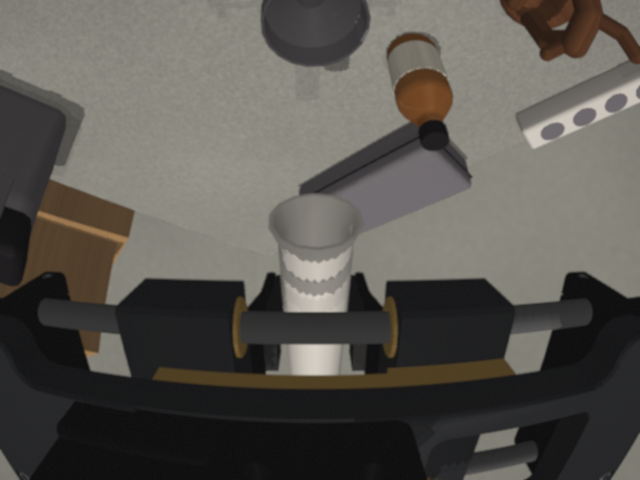

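View pics/t17.png

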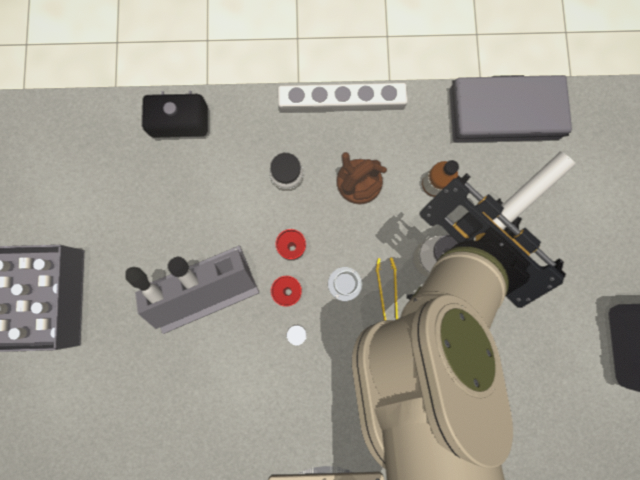

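>>> play_rows(
  moves=[
    [[1.5,0,1.3],[0,0,0],2.2],
    [[3,0,2.6],[0,0,0],2.2],
    [[4,0,3.5],[0,0,0],2.2],
    [[4,0,3.5],[0,0,0],2.2],
  ],
)

```text
time: 20.45
ee_pos: [0.5817, -0.2792, 0.2281]
eef_rot: [0.355, 0.838, -0.162, 0.382]
ft_force: [0.1, -0.3, -0.9]
width: 0.0273
```

```bash
cat > fin.py <<'E'
from gen import *
import sys
s=log();print(s['time'],s['ee_pos'],s['joint_positions'],s['width'],s['ft_force'])
m0=now();R0=R.from_quat(s['eef_rot']);v=R0.apply(ut);print(m0,'u',v)
F=RIM+[0,0,.03]
table([(F,ori(-.8,-41,180))])
S=camera('side');W=camera('wrist');T=camera('top');save(S,'s'+sys.argv[1]);save(T,'t'+sys.argv[1]);k=4;out=[]
ax=np.array([0,.1,1.]);ax/=np.linalg.norm(ax);seat=np.array([.5407,-.2392,.115])
for c,pf,bx in((S,proj,(360,220,150,150)),(W,wproj,(200,0,240,240))):
    im=cv2.resize(c['frame'][:,:,::-1].copy(),None,fx=k,fy=k,interpolation=2)
    circ(im,c,pf,m0,.017,(0,255,0),k,v);circ(im,c,pf,m0,.002,(0,255,255),k,v);circ(im,c,pf,seat+.038*ax,.03,(0,0,255),k,ax)
    circ(im,c,pf,seat+.038*ax,.002,(0,0,255),k,ax)
    x,y,w,h=[q*k for q in bx];out.append(cv2.resize(im[y:y+h,x:x+w],(400,400)))
cv2.imwrite(f'pics/o{sys.argv[1]}.png',np.hstack(out))
E
python3 fin.py 18
```

```text
20.45 [ 0.582 -0.279  0.228] [-0.641 -0.109  0.729  2.174  1.136  0.64   0.062] 0.02730565785856841 [ 0.065 -0.271 -0.924]
[ 0.54  -0.236  0.219] u [-0.629  0.65  -0.427]
[[2.8, 0.0, 2.4],[-0.001, 0.001, -0.002]] step mm 36 deg 0.1
```

View pics/o18.png

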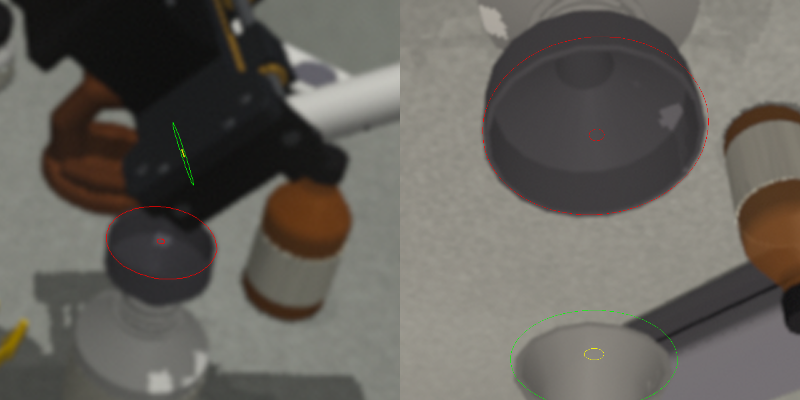

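>>> play_rows(
  moves=[
    [[0.9,0,0.8],[0,0,0],2.2],
    [[1.9,0,1.6],[0,0,0],2.2],
    [[2.5,0,2.2],[0,0,0],2.2],
    [[2.7,0,2.3],[0,0,0],2.2],
    [[2.7,0,2.3],[0,0,0],2.2],
    [[2.7,0,2.3],[0,0,0],2.2],
  ],
)

```text
time: 21.35
ee_pos: [0.5823, -0.2788, 0.1939]
eef_rot: [0.355, 0.837, -0.161, 0.383]
ft_force: [-0.6, -0.6, -0.4]
width: 0.0273
```

```bash
python3 fin.py 19
```

```text
21.35 [ 0.582 -0.279  0.194] [-0.63  -0.035  0.741  2.21   1.204  0.559 -0.054] 0.027330249114353503 [-0.61  -0.553 -0.371]
[ 0.541 -0.236  0.185] u [-0.628  0.65  -0.428]
[[0.2, -0.0, 0.1],[0.001, 0.002, -0.002]] step mm 2 deg 0.2
```

View pics/o19.png

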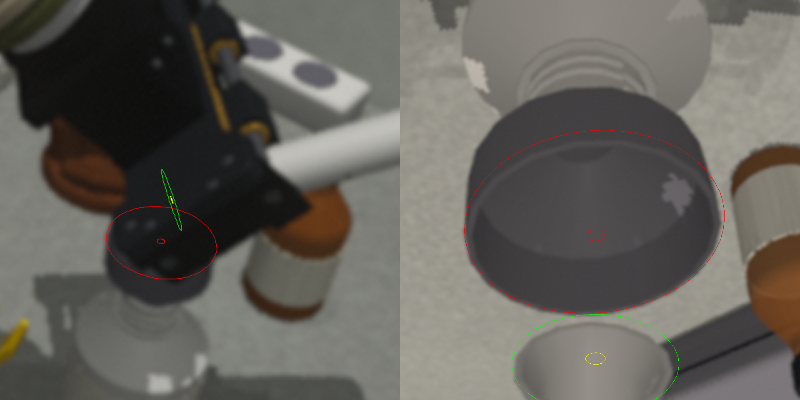

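View pics/s19.png

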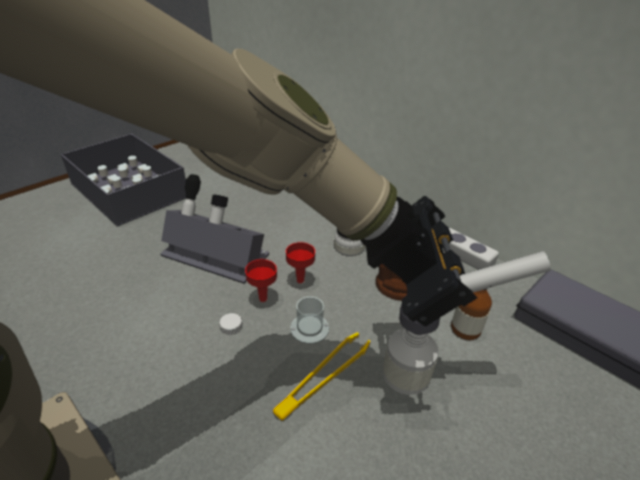

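View pics/t19.png

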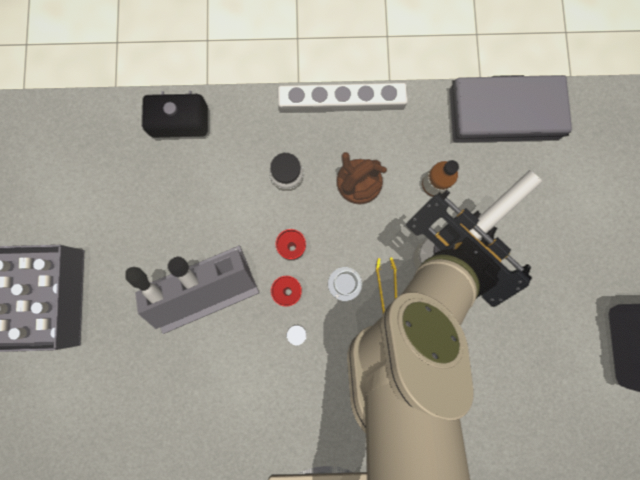

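```bash
python3 - <<'E'
from h import *
s=read_state();print(s['time'],np.abs(s['joint_vel']).max(),s['width'],s['ft_force'])
print(close_job())
E
```

```text
21.5 0.0031126658527906876 0.027511464286379513 [-0.14532438  0.40442442 -0.78332389]
the job is handed in; nothing more can be done
None
```

The funnel is in the bottle neck and released. The measuring tube is out of its rack and held tipped over the funnel. I handed the job in at about 21.5 s with the arm still holding it there.

- **Funnel:** I lowered it upright into the neck until it met about 4 N at the expected height, then let go. After release it leaned about 6° towards +y. Its fitted rim height of about 153 mm matches a fully inserted stem, so I left it. I could not see the stem inside the neck to confirm this directly.
- **Tube:** I drew it straight out along its socket axis and carried it mouth-up. I tipped it only once its mouth was above the funnel.
- **Last checks before hand-in:**
  - The mouth pointed about 25° below level, within a few millimetres of the rim's centre.
  - It sat about 3 cm above the rim, with the lip's lower edge roughly 1.5 cm clear by calculation.
  - Wrist force was under 1 N, the grip read 27 mm and the joints were almost still.
- **Surroundings:** The bottle looked to be standing in its place, and the other things in view looked unmoved. In the last side picture the gripper hid part of the funnel. Its clearance there comes from the calculated geometry (about 6 cm below the gripper's body) and the wrist camera.

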